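Mix the touch-up coats from the shelf carton

TASK

Get the touch-up jars ready for use: first move the orange trim tool off the carton into the white bin, then swing the top flap up and back and pull the front flap down so that both are fully open. Then one jar at a time, in order of use (grey, then blue, then yellow; one of them may be missing), turn the closed jar right upside down, keep it so for two seconds to mix it, and stand it back upright, wholly on the green mat, before you take the next. Leave the flaps open, all the jars standing on the mat and the tool in the bin, and do not disturb the other things on the bench.

Things in the scene. Friction and masses are not known exactly. Their poses are not given: they have to be found in the camera images.
- carton: cardboard carton fixed to the bench, 145 (x, from -65 to +80) x 320 (y) x 100 mm tall without flaps; floor and walls 5 mm thick; walls at the back (+x) and both ends (y; their front 70 mm only 35 mm tall), the front (-x, towards the robot) is closed only by the front flap. Origin: on the underside, mid-width. The jars stand inside on the floor, 80 mm apart along y, in any order
- top_flap (a joint): top flap of the carton, 138 x 320 x 5 mm: 0 = shut (lying on the walls, its top face at 105 mm), grows as its front edge rises and swings back, stop at 2.15 rad. A stiff hinge: it stays where it is left; about 1 N at the front edge moves it
- top_hinge (a point): on the hinge axis of the top flap (along the carton y), 80 mm behind the carton origin (+x) at 100 mm height, middle of the flap; its axes turn with the flap
- top_tab (a point): grip point of the blue pull tab standing up from the top flap near its front edge: 10 mm thick (x), 24 mm wide (y), its tip 26 mm and this point 15 mm above the top face, 130 mm from the hinge axis, 60 mm to -y of the middle. Pinched across its 24 mm width from above (fingers closing along y) it can pivot between the fingers. Axes turn with the flap
- front_flap (a joint): front panel of the carton, 308 wide x 94 tall x 5 mm: 0 = shut (upright), grows as its top edge comes down towards the robot (-x), stop at 1.5 rad (lying nearly flat in front of the carton). Light: past about 0.5 rad it falls open by itself
- front_hinge (a point): on the hinge axis of the front flap (along the carton y), 67 mm in front of the carton origin, 6 mm up, middle of the flap; axes turn with the flap
- front_tab (a point): grip point of the red pull tab that stands up from the top edge of the front flap; tab 10 mm thick, 24 mm wide (y), its tip 126 mm and this point 115 mm from the hinge; 60 mm to +y of the middle; it projects 26 mm above the panel. Pinch it across its 24 mm width. Axes turn with the flap
- jar_grey: closed square clip-top glass jar with a grey sleeve and a grey dot on its lid (primer), about 200 g, thick base (balance point 15 mm up); body 40 x 40 mm and 60 mm tall, above it a 34 x 34 mm lid up to 77 mm; the lid never opens. Origin: centre of the underside, z up through the lid, x and y square to its faces. Starts within 0.2 rad of the carton's yaw. May be absent (None)
- jar_blue: closed square clip-top glass jar with a blue sleeve and a blue dot on its lid (colour coat), about 200 g, thick base (balance point 15 mm up); body 40 x 40 mm and 60 mm tall, above it a 34 x 34 mm lid up to 77 mm; the lid never opens. Origin: centre of the underside, z up through the lid, x and y square to its faces. Starts within 0.2 rad of the carton's yaw. May be absent (None)
- jar_yellow: closed square clip-top glass jar with a yellow sleeve and a yellow dot on its lid (finishing coat), about 200 g, thick base (balance point 15 mm up); body 40 x 40 mm and 60 mm tall, above it a 34 x 34 mm lid up to 77 mm; the lid never opens. Origin: centre of the underside, z up through the lid, x and y square to its faces. Starts within 0.2 rad of the carton's yaw. May be absent (None)
- trim_tool: orange plastic trim tool lying across the shut top flap, 70 g; handle 24 mm wide (x), 16 mm thick, reaching from 90 mm behind the origin (-y) to 60 mm ahead (+y), then a 30 mm wide, 7 mm thick blade to +95 mm. Origin: on its underside, near the balance point
- bin: open white plastic bin fixed to the bench, 250 (x) x 140 (y) x 50 mm tall, walls and floor 5 mm, open at the top, with a slanted lip on its near end. Origin: centre of the underside
- mat: green silicone mat fixed to the bench, 140 (x) x 290 (y) x 4 mm. Origin: centre of the underside (its top is 4 mm higher)
- chock: bystander: green wheel chock 110 x 80 x 80 mm
- spray_can: bystander: red spray can, 60 mm across, 170 mm tall
- polish: bystander: black polish bottle, 64 mm across, 140 mm tall
- screwdriver: bystander: screwdriver lying on the bench
There are look-alikes about, which are no part of the job. Of the things shaped like the trim_tool, the orange one is meant.

How it is judged:
By the outcome, as a careful person would: the job done as asked, in the order asked, and still so for the second after the job is handed in, with the robot touching nothing.
Of jar_grey, jar_blue, jar_yellow only 2 to 3 are there at a start; the rules pass over those that are not, and their reading is None.
At some moment in a run one of jar_grey, jar_blue, jar_yellow may be knocked a few centimetres aside while the robot is not near it.
It also fails if it takes over 210 s, if anything falls off the work surface, if the arm or the gripper's body presses on something with over 40 N, if the wrist force passes 120 N, or if a joint passes its speed limit or range.

ROBOT

A 6-joint arm with a two-finger parallel gripper is mounted at the origin on the work surface. World frame = base frame: x ahead of the robot, y to its left, z up, the work surface at z = 0. Lengths are in m, angles in rad, forces in N, time in s.
With the tool pointing down it reaches from about 0.425 to 0.95 m from the base axis. Payload 3.5 kg.
Tool frame: the origin (TCP) lies midway between the tips of the shut fingers; the grasp point (between the pads) lies 19 mm behind it (manip.pinch_z is the distance from the TCP to the grasp point, in m); z points along the fingers, y is the line along which they close (so a half turn about z gives the same grasp; the last joint's range is limited). The gripper opens to 85 mm and grips with 20 to 120 N. Pads are 22 mm wide; open, the fingers measure 114 mm over their backs; the gripper's body (76 mm by 85 mm) begins 54 mm behind the grasp point. The pads swing forward as they close: fully open they stand 13 mm farther back than shut.
Start: joints at [1.037, 0.286, 1.577, -0, 1.279, -0.15], TCP at [0.253, 0.626, 0.231] pointing down, gripper open.
Joint ranges: [-2.77, 2.77], [-0.9, 2.22], [0.21, 2.48], [-1.53, 4.67], [0.24, 2.81], [-2.84, 2.84]. Speed limits (rad/s): [2.79, 2.79, 3.14, 3.14, 3.14, 3.14].

INTERFACE

Orientations are given as a 3x3 rotation matrix whose columns are the frame's x, y, z axes.
In Python, from cell import manip gives the robot as it stands. The module is installed in compiled form; this text tells all that it offers.
- The arm moves only by the tool send_rows, never from a script. Its argument "targets" is text: rows parted by semicolons, each of 7 numbers parted by spaces: the shift along the world's x, y, z in units of 40 mm (1.0 is 40 mm), then the turn, a rotation vector about the world's x, y, z in units of 5 degrees (1.0 is 5 degrees), then the opening, from 0 (shut) to 1 (fully open). A call has 1 to 12 rows; each row is the pose to reach, as a shift and turn from the pose commanded when the call began; what a row does not reach only later rows make up. A row lasts 1/10 s, in which the tool goes at most 50 mm and 8.59 degrees, less where a joint would pass 70% of its speed; a pose out of reach is approached as far as the arm can. A call with a gripper value outside its range is refused whole. The fingers move at their own pace and stop on an object; the grip force is fixed at half the most. Time passes only in rows, so rows that repeat a pose let the fingers close. It gives the time, the measured TCP pose, the force, the opening and the grip force at its end, in the units of the state.
- manip.observe(): the state, without advancing time (a new reading comes with each control period).
- manip.capture(name): name is "side" or "top"; returns a dict with "img" (384x512x3 uint8, red, green, blue), "z_map" (384x512 float32, m along the optical axis (not along the pixel's ray), 0 where there is no reading), "mtx" (3x3 intrinsics, pixels), "R" (3x3) and "t" (3): a world point X has camera coordinates R X + t. Camera axes: x right, y down, z forward; pixel columns grow to the right and rows downward; lengths in m; the calibration is good to about 2 mm. A picture is of the moment at which its call begins.
- manip.close_job(): hands the job in; it is judged then, once.
Trained networks look in a picture, given as the dict that the camera call returned (one of the last four; its "shot" number tells which), for a name from the list of things; names that differ only in an ending like _2 or _b are one class to them, and where a whole thing is asked for, a point or a joint stands for the part that bears it (a point fixed in the world has none). Each returns a list of dicts, best first, with "conf" (0 to 1); they miss things now and then, are a little off and sometimes report something else, mostly with a low value. They report only what shows in the picture. A call takes as long as a camera call. They do not tell look-alikes from the thing itself.
- manip.spot_in(picture, label): "xyz" ([x, y, z] in m, in world coordinates, good to about 4 mm: the middle of the surface that is visible of it).
- manip.landmark_of(picture, label): "xyz" ([x, y, z] in m, in world coordinates, good to about 4 mm: a listed point, or the origin of a listed thing).
The state is a dict: "clock": time; "joint_positions": joint angles; "joint_vel": joint speeds; "effort": joint torques, N m; "tool_pos": TCP position; "tcp_rot": TCP orientation; "force": force on the tool from outside, world axes, zero at the start; "moment": the same for the moment, N m; "opening": finger opening in m; "gripper_force": force on a finger pad.
Only numpy, scipy, OpenCV 4.12 (cv2) and the standard library are available. Lean on these libraries where they do the work, as an engineer would, in place of code of your own. Each camera call takes 0.05 s, during which the arm holds its last target. There are 200 camera calls.

## Working session

There is one attempt and no reset: what is moved stays moved. The work goes in short steps, Python scripts to look and compute and a tool call to move; the robot and the scene stay as the last step left them, time stands still between calls to the robot, and variables do not carry over. Pictures are saved under pics/ and viewed, at most 14 in all, crops included, and the job is handed in when it is done.

Besides the shell and the picture viewer there is one more tool, called as name(argument=value, ...) on one line, values as JSON. send_rows: Moves the arm, as the interface text tells. Its arguments: {"type":"object","properties":{"targets":{"type":"string"}},"required":["targets"]}

```bash
mkdir -p pics; ls
cat > h.py <<'E'
import numpy as np, cv2
from cell import manip
np.set_printoptions(precision=4,suppress=True)
def snap(cam,fn=None):
    p=manip.capture(cam)
    if fn: cv2.imwrite('pics/'+fn,p['img'][:,:,::-1])
    return p
def cloud(p):
    z=p['z_map'];v,u=np.mgrid[:z.shape[0],:z.shape[1]]
    K=p['mtx'];c=np.stack([(u-K[0,2])*z/K[0,0],(v-K[1,2])*z/K[1,1],z],-1)
    w=(c-p['t'])@p['R'];w[z==0]=np.nan
    return w
def px(p,X):
    c=p['R']@np.array(X)+p['t'];q=p['mtx']@c;return q[:2]/q[2]
E
python3 - <<'E'
from h import *
ps={c:snap(c,c+'0.png') for c in('side','top')}
for c,p in ps.items():
    print(c,'cam at',-p['R'].T@p['t'])
    for n in ['carton','top_hinge','top_tab','front_hinge','front_tab','jar_grey','jar_blue','jar_yellow','trim_tool','bin','mat','chock','spray_can','polish','screwdriver']:
        r=manip.landmark_of(p,n)
        print(n,[(np.round(d['xyz'],3),round(d['conf'],2),px(p,d['xyz']).round()) for d in r[:3]])
print(manip.observe())
E
```

```text
pics
side cam at [0.4255 0.9156 0.718 ]
carton [(array([ 0.571, -0.071,  0.002]), 0.85, array([223., 212.]))]
top_hinge [(array([ 0.656, -0.057,  0.099]), 0.96, array([191., 187.])), (array([ 0.791, -0.111, -0.002]), 0.29, array([155., 204.]))]
top_tab [(array([ 0.539, -0.14 ,  0.121]), 0.65, array([234., 166.]))]
front_hinge [(array([ 0.6  , -0.08 ,  0.104]), 0.62, array([212., 181.]))]
front_tab [(array([ 0.499, -0.027,  0.12 ]), 0.65, array([245., 187.]))]
jar_grey []
jar_blue []
jar_yellow [(array([ 0.69 ,  0.372, -0.001]), 0.48, array([145., 333.]))]
trim_tool [(array([ 0.604, -0.084,  0.104]), 0.7, array([211., 180.])), (array([ 0.571, -0.07 ,  0.002]), 0.66, array([223., 212.])), (array([ 0.178, -0.334,  0.002]), 0.6, array([342., 170.]))]
bin [(array([ 0.481, -0.36 , -0.004]), 0.93, array([257., 166.]))]
mat [(array([0.475, 0.296, 0.004]), 0.72, array([248., 307.]))]
chock [(array([ 0.792, -0.113, -0.004]), 0.67, array([155., 204.]))]
spray_can []
polish [(array([0.687, 0.371, 0.   ]), 0.96, array([147., 333.])), (array([ 0.603, -0.082,  0.107]), 0.49, array([211., 180.]))]
s
[... 1344 characters left out ...]
.]))]
screwdriver [(array([ 0.697, -0.331, -0.003]), 0.76, array([352., 117.])), (array([0.778, 0.033, 0.002]), 0.71, array([233.,  92.]))]
{'clock': 1.6, 'joint_positions': array([ 1.037 ,  0.2863,  1.5767,  0.    ,  1.2786, -0.15  ]), 'joint_vel': array([ 0.0007, -0.0021, -0.0008,  0.0036,  0.0005, -0.0001]), 'effort': array([ -0.    , -40.5975, -29.2913,  -0.0002,   0.0008,  -0.    ]), 'tool_pos': array([0.2527, 0.6259, 0.2313]), 'tcp_rot': array([[-0.9273,  0.3744, -0.    ],
       [ 0.3744,  0.9273,  0.    ],
       [ 0.    ,  0.    , -1.    ]]), 'force': array([-0.3429,  0.3716,  0.413 ]), 'moment': array([-0.0227,  0.0148,  0.0147]), 'gripper_force': 0.0, 'opening': 0.085359168082559}
```

View pics/top0.png

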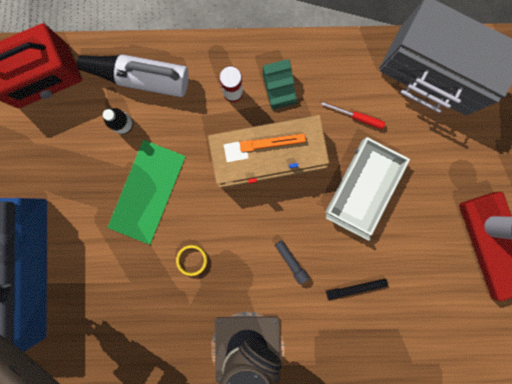

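View pics/side0.png

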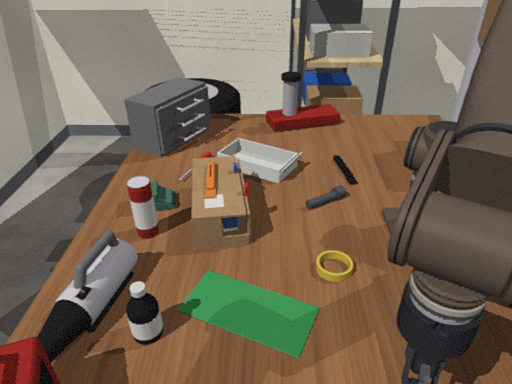

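Top view: carton around (268,150) with the orange tool at (275,143), blue tab (294,166), red tab (252,180), bin (367,188), mat (148,192), and a black look-alike at (357,289). Next I fit the poses.

```bash
cat > fit.py <<'E'
from h import *
def rect(pts):
    (c,s,a)=cv2.minAreaRect((pts*1000).astype(np.float32)); return np.round(c,1),np.round(s,1),round(a,1)
def blob(mask):
    n,l,st,_=cv2.connectedComponentsWithStats(mask.astype(np.uint8)); 
    return l==1+np.argmax(st[1:,4])
E
python3 - <<'E'
from fit import *
p=snap('top');w=cloud(p);hsv=cv2.cvtColor(p['img'],cv2.COLOR_RGB2HSV);H,S,V=[hsv[...,i].astype(int) for i in range(3)]
x,y,z=[w[...,i] for i in range(3)]
near=(abs(x-.58)<.15)&(abs(y+.07)<.2)
m=blob(near&(z>.095)&(z<.135)); print('flap',rect(w[m][:,:2]),np.median(z[m]))
o=blob(near&(z>.09)&(H<14)&(S>190)&(V>150)); print('tool',rect(w[o][:,:2]),o.sum())
pts=w[o];d=pts[:,:2]-pts[:,:2].mean(0);u,s,vt=np.linalg.svd(d,full_matrices=False);a=d@vt[0]
print('axis',vt[0],pts[:,:2].mean(0))
for lo in np.arange(-.09,.09,.02):
    k=(a>=lo)&(a<lo+.02); print(round(lo,3),k.sum(),pts[k].mean(0) if k.any() else '')
g=blob((H>50)&(H<75)&(S>150)&(z<.02)); print('mat',rect(w[g][:,:2]))
b=blob((abs(x-.484)<.17)&(abs(y+.364)<.15)&(z>.04)&(z<.065)); print('bin',rect(w[b][:,:2]))
for nm,mk in (('blue',near&(z>.09)&(H>100)&(H<130)&(S>150)),('red',near&(z>.09)&((H>170)|(H<5))&(S>200))):
    print(nm,mk.sum(),w[mk].mean(0),w[mk].max(0))
print('noise z', np.nanstd(z[100:150,430:480]))
print(p['mtx'])
E
```

```text
flap (array([587.7, -65.5]), array([140.7, 321. ]), 9.5) 0.10560972049260763
tool (array([603.8, -83.8]), array([ 28.9, 176.4]), 5.5) 366
axis [-0.1155  0.9933] [ 0.605  -0.0889]
-0.09 25 [ 0.6143 -0.1646  0.1192]
-0.07 47 [ 0.6125 -0.1487  0.1206]
-0.05 44 [ 0.6085 -0.1283  0.1197]
-0.03 47 [ 0.6071 -0.1087  0.1206]
-0.01 48 [ 0.6056 -0.0887  0.1207]
0.01 42 [ 0.6029 -0.0699  0.1208]
0.03 36 [ 0.5993 -0.0496  0.1203]
0.05 50 [ 0.5977 -0.0276  0.1192]
0.07 25 [ 0.598  -0.0122  0.1114]
mat (array([475.9, 301. ]), array([137.4, 285.9]), 67.6)
bin (array([ 474.1, -356.2]), array([141.4, 267.1]), 61.5)
blue 24 [ 0.5374 -0.135   0.1313] [ 0.5408 -0.1255  0.135 ]
red 25 [ 0.4981 -0.0207  0.1313] [ 0.5038 -0.0127  0.1356]
noise z 0.03563620930039338
[[428.9738   0.     247.9777]
 [  0.     428.9738 185.4251]
 [  0.       0.       1.    ]]
```

send_rows(targets="8.78 -17.77 0.5 0 0 -12.3 0.8;8.78 -17.77 0.5 0 0 -12.3 0.8;8.78 -17.77 0.5 0 0 -12.3 0.8;8.78 -17.77 0.5 0 0 -12.3 0.8;8.78 -17.77 0.5 0 0 -12.3 0.8;8.78 -17.77 0.5 0 0 -12.3 0.8;8.78 -17.77 0.5 0 0 -12.3 0.8;8.78 -17.77 0.5 0 0 -12.3 0.8;8.78 -17.77 0.5 0 0 -12.3 0.8;8.78 -17.77 0.5 0 0 -12.3 0.8;8.78 -17.77 0.5 0 0 -12.3 0.8;8.78 -17.77 0.5 0 0 -12.3 0.8")

```text
clock: 2.85
tool_pos: [0.519, 0.0862, 0.2469]
tcp_rot: [[-0.113, 0.994, 0.001], [0.994, 0.113, 0.0], [0.0, 0.001, -1.0]]
force: [1.1, 0.7, 0.8]
opening: 0.0681
gripper_force: 0.0
```

```bash
cat > st.py <<'E'
from h import *
import json
from scipy.spatial.transform import Rotation as R
s=manip.observe()
open('log.jsonl','a').write(json.dumps({k:np.asarray(s[k]).tolist() for k in('joint_positions','tool_pos','tcp_rot')})+'\n')
print(s['clock'],s['joint_positions'],s['tool_pos'],'ydir deg',np.degrees(np.arctan2(s['tcp_rot'][1,1],s['tcp_rot'][0,1])).round(2),'z',s['tcp_rot'][:,2],'F',s['force'],'op',round(s['opening'],4),round(s['gripper_force'],1))
E
python3 st.py
```

```text
2.85 [-0.0286 -0.0579  1.924   0.0002  1.2744 -0.1421] [0.519  0.0862 0.2469] ydir deg 6.5 z [ 0.0011  0.0002 -1.    ] F [1.0849 0.6607 0.7579] op 0.0681 0.0
```

send_rows(targets="1.06 -2.14 0 0 0 0 0.7;2.13 -4.28 0 0 0 0 0.7;2.13 -4.28 0 0 0 0 0.7;2.13 -4.28 0 0 0 0 0.7;2.13 -4.28 0 0 0 0 0.7;2.13 -4.28 0 0 0 0 0.7")

```text
clock: 3.45
tool_pos: [0.6036, -0.0837, 0.2461]
tcp_rot: [[-0.112, 0.994, -0.001], [0.994, 0.112, 0.001], [0.001, -0.001, -1.0]]
force: [0.4, 0.1, -0.7]
opening: 0.0596
gripper_force: 0.0
```

```bash
python3 st.py
```

```text
3.45 [-0.3044  0.1328  1.7291  0.0005  1.2808 -0.4163] [ 0.6036 -0.0837  0.2461] ydir deg 6.41 z [-0.0008  0.0007 -1.    ] F [ 0.4417  0.1159 -0.6609] op 0.0596 0.0
```

send_rows(targets="0 0 -1.2 0 0 0 0.6;0 0 -2.4 0 0 0 0.6;0 0 -3.2 0 0 0 0.6;0 0 -3.45 0 0 0 0.6;0 0 -3.45 0 0 0 0.6;0 0 -3.45 0 0 0 0.2;0 0 -3.45 0 0 0 0.1;0 0 -3.45 0 0 0 0.1;0 0 -3.45 0 0 0 0.1;0 0 -3.45 0 0 0 0.1;0 0 -3.45 0 0 0 0.1;0 0 -3.45 0 0 0 0.1")

```text
clock: 4.65
tool_pos: [0.6056, -0.0833, 0.1118]
tcp_rot: [[-0.113, 0.994, 0.005], [0.994, 0.113, -0.001], [-0.002, 0.005, -1.0]]
force: [0.2, 0.9, 6.8]
opening: 0.0222
gripper_force: 59.6
```

```bash
python3 st.py
```

```text
4.65 [-0.3028  0.2684  1.8306  0.0008  1.0373 -0.4168] [ 0.6056 -0.0833  0.1118] ydir deg 6.51 z [ 0.0053 -0.0009 -1.    ] F [0.2104 0.9148 6.8096] op 0.0222 59.6
```

send_rows(targets="0 0 1.0 0 0 0 0.1;0 0 2.2 0 0 0 0.1;0 0 3.4 0 0 0 0.1;-0.5 -1 3.4 0 0 2 0.1;-1 -2.2 3.4 0 0 3.6 0.1;-1.5 -3.4 3.4 0 0 5.2 0.1;-2 -4.5 3.4 0 0 6.8 0.1;-2.5 -5.5 3.4 0 0 8.4 0.1;-3 -6.5 3.4 0 0 10 0.1;-3.09 -6.94 3.4 0 0 11 0.1;-3.09 -6.94 3.4 0 0 11 0.1;-3.09 -6.94 3.4 0 0 11 0.1")

```text
clock: 5.85
tool_pos: [0.4797, -0.3609, 0.2446]
tcp_rot: [[-0.878, 0.479, 0.0], [0.479, 0.878, 0.0], [-0.0, 0.0, -1.0]]
force: [-0.2, 0.8, -1.5]
opening: 0.0217
gripper_force: 59.1
```

```bash
python3 st.py; python3 -c "
from h import *
snap('top','t1.png')"
```

```text
5.85 [-0.8141  0.1134  1.753   0.0005  1.2752 -1.885 ] [ 0.4797 -0.3609  0.2446] ydir deg 61.35 z [ 0.0003  0.0004 -1.    ] F [-0.2383  0.7609 -1.4918] op 0.0217 59.1
```

View pics/t1.png

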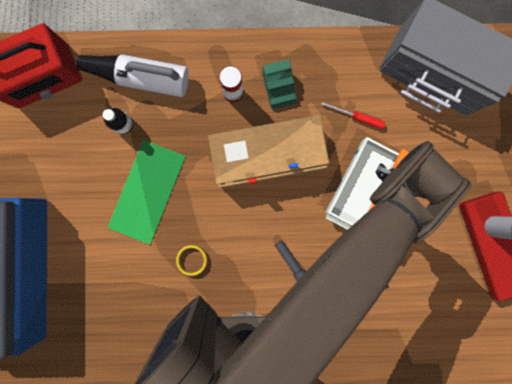

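The tool hangs over the bin (its end shows at (403,155), shifted by parallax), and the flap is clear. Lower and release.

send_rows(targets="0 0 -1.2 0 0 0 0.1;0 0 -2.4 0 0 0 0.1;0 0 -3.6 0 0 0 0.1;0 0 -4.8 0 0 0 0.1;0 0 -5.65 0 0 0 0.1;0 0 -5.65 0 0 0 0.1;0 0 -5.65 0 0 0 0.5;0 0 -5.65 0 0 0 0.5;0 0 -5.65 0 0 0 0.5;0 0 -4.5 0 0 0 0.5;0 0 -3.3 0 0 0 0.5;0 0 -1 0 0 0 0.5")

```text
clock: 7.1
tool_pos: [0.48, -0.3605, 0.1654]
tcp_rot: [[-0.879, 0.477, 0.001], [0.477, 0.879, -0.001], [-0.001, -0.0, -1.0]]
force: [0.1, -1.1, 0.4]
opening: 0.0425
gripper_force: 0.0
```

```bash
python3 st.py; python3 -c "
from h import *
p=snap('side','s2.png');p=snap('top')
print([(d['xyz'],d['conf']) for d in manip.landmark_of(p,'trim_tool')])"
```

```text
7.1 [-0.8131  0.1851  1.8229  0.0001  1.1324 -1.8866] [ 0.48   -0.3605  0.1654] ydir deg 61.5 z [ 0.0009 -0.0009 -1.    ] F [ 0.0564 -1.0991  0.4374] op 0.0425 0.0
[([0.4805, -0.359, 0.0002], 0.94)]
```

View pics/s2.png

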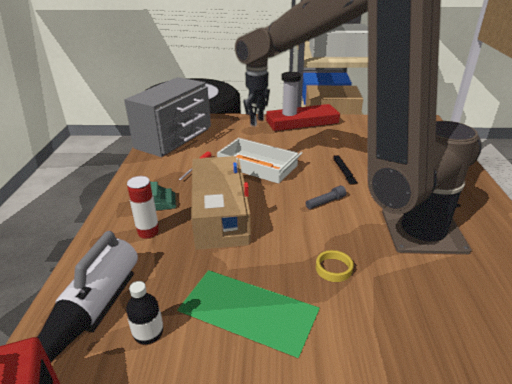

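The orange tool lies in the bin at (260,160), and the blue jar shows through the carton's near end at (230,225). Next is the blue tab.

send_rows(targets="0 0 0.8 0 0 0 0.6;0.3 1.1 1 0 0 1.6 0.6;0.6 2.2 1 0 0 3.2 0.6;0.9 3.3 1 0 0 4.8 0.6;1.2 4.4 1 0 0 6.4 0.6;1.44 5.61 1 0 0 7.6 0.6;1.44 5.61 0.6 0 0 7.6 0.6;1.44 5.61 0.6 0 0 7.6 0.6")

```text
clock: 8.05
tool_pos: [0.536, -0.1345, 0.1837]
tcp_rot: [[-0.986, -0.167, -0.005], [-0.167, 0.986, 0.002], [0.004, 0.002, -1.0]]
force: [-0.0, 0.5, -0.2]
opening: 0.0512
gripper_force: 0.0
```

```bash
python3 st.py
```

```text
8.05 [-0.4292  0.0652  1.9201 -0.0005  1.1614 -2.1677] [ 0.536  -0.1345  0.1837] ydir deg 99.62 z [-0.0048  0.0017 -1.    ] F [-0.0192  0.4898 -0.2182] op 0.0512 0.0
```

send_rows(targets="0 0 -1 0 0 0 0.6;0 0 -1.87 0 0 0 0.6;0 0 -1.87 0 0 0 0.6;0 0 -1.87 0 0 0 0.1;0 0 -1.87 0 0 0 0.1;0 0 -1.87 0 0 0 0.1;0 0 -1.87 0 0 0 0.1;0 0 -1.87 0 0 0 0.1;0 0 -1.87 0 0 0 0.1")

```text
clock: 8.95
tool_pos: [0.5386, -0.1369, 0.114]
tcp_rot: [[-0.986, -0.165, 0.002], [-0.165, 0.986, -0.002], [-0.002, -0.002, -1.0]]
force: [-2.9, 0.5, 6.8]
opening: 0.0223
gripper_force: 59.5
```

```bash
python3 st.py
python3 - <<'E'
import numpy as np
ex=np.array([.9863,.165])
a=np.radians(np.arange(0,106,9));r,h=130,22
for t in a: 
    d=(-r*np.cos(t)+h*np.sin(t)+r); z=r*np.sin(t)+h*np.cos(t)-h
    print(round(np.degrees(t)),np.round(np.r_[d*ex,z]/40,2))
E
```

```text
8.95 [-0.4313  0.1523  1.9645 -0.0007  1.0218 -2.1677] [ 0.5386 -0.1369  0.114 ] ydir deg 99.51 z [ 0.0024 -0.0018 -1.    ] F [-2.9391  0.4832  6.7933] op 0.0223 59.5
0 [0. 0. 0.]
9 [0.12 0.02 0.5 ]
18 [0.32 0.05 0.98]
27 [0.6  0.1  1.42]
36 [0.93 0.16 1.81]
45 [1.32 0.22 2.14]
54 [1.76 0.29 2.4 ]
63 [2.23 0.37 2.6 ]
72 [2.73 0.46 2.71]
81 [3.24 0.54 2.75]
90 [3.75 0.63 2.7 ]
99 [4.24 0.71 2.57]
```

send_rows(targets="0.12 0.02 0.5 0 0 0 0.1;0.32 0.05 0.98 0 0 0 0.1;0.6 0.1 1.42 0 0 0 0.1;0.93 0.16 1.81 0 0 0 0.1;1.32 0.22 2.14 0 0 0 0.1;1.76 0.29 2.4 0 0 0 0.1;2.23 0.37 2.6 0 0 0 0.1;2.73 0.46 2.71 0 0 0 0.1;3.24 0.54 2.75 0 0 0 0.1;3.75 0.63 2.7 0 0 0 0.1;4.24 0.71 2.57 0 0 0 0.1;4.24 0.71 2.57 0 0 0 0.1")

```text
clock: 10.15
tool_pos: [0.7093, -0.1083, 0.2155]
tcp_rot: [[-0.986, -0.166, 0.003], [-0.166, 0.986, -0.002], [-0.003, -0.003, -1.0]]
force: [-0.7, -1.0, 4.0]
opening: 0.0208
gripper_force: 58.5
```

```bash
python3 st.py; python3 -c "
from h import *
p=snap('side','s3.png')
for n in ('top_tab','front_tab','jar_blue','jar_grey','jar_yellow'): print(n,[(np.round(d['xyz'],3),round(d['conf'],2)) for d in manip.landmark_of(p,n)])"
```

```text
10.15 [-0.2922  0.3878  1.477  -0.0011  1.2731 -2.029 ] [ 0.7093 -0.1083  0.2155] ydir deg 99.53 z [ 0.0032 -0.0021 -1.    ] F [-0.6856 -0.9644  3.957 ] op 0.0208 58.5
top_tab [(array([ 0.691, -0.113,  0.229]), 0.74)]
front_tab [(array([ 0.498, -0.023,  0.119]), 0.87), (array([ 0.544, -0.069,  0.003]), 0.48), (array([ 0.694, -0.113,  0.233]), 0.24)]
jar_blue [(array([0.544, 0.008, 0.003]), 0.76), (array([ 0.516, -0.08 ,  0.004]), 0.32)]
jar_grey [(array([ 0.546, -0.069,  0.004]), 0.59), (array([ 0.654, -0.056,  0.1  ]), 0.42), (array([0.472, 0.296, 0.002]), 0.16)]
jar_yellow [(array([ 0.496, -0.026,  0.121]), 0.69), (array([ 0.562, -0.152,  0.002]), 0.5)]
```

View pics/s3.png

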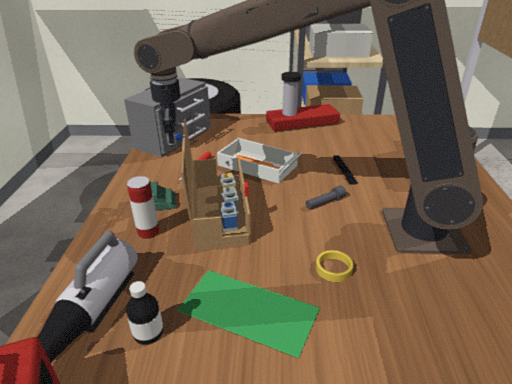

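The top flap stands near upright. In the carton, blue is at (230,215), grey in the middle and yellow at the far end. Continue the flap back to its stop.

send_rows(targets="0.2 0.03 -0.1 -0.17 1 0 0.1;0.39 0.06 -0.2 -0.33 1.97 0 0.1;0.57 0.09 -0.32 -0.5 2.95 0 0.1;0.74 0.12 -0.45 -0.66 3.94 0 0.1;0.99 0.16 -0.66 -0.82 4.93 0 0.1;1.02 0.17 -0.68 -0.82 4.93 0 0.1;1.02 0.17 -0.68 -0.82 4.93 0 0.6;1.02 0.17 -0.68 -0.82 4.93 0 0.6;1.02 0.17 -0.68 -0.82 4.93 0 0.6;1.3 0.22 -0.08 -0.82 4.93 0 0.6;1.65 0.28 0.7 -0.82 4.93 0 0.6;1.65 0.28 1.7 -0.82 4.93 0 0.6")

```text
clock: 11.65
tool_pos: [0.7727, -0.0959, 0.2805]
tcp_rot: [[-0.892, -0.166, -0.421], [-0.151, 0.986, -0.068], [0.426, 0.003, -0.905]]
force: [-0.1, -0.6, -0.2]
opening: 0.0511
gripper_force: 0.0
```

```bash
python3 st.py
python3 - <<'E'
from h import *
p=snap('side','s4.png');q=snap('top')
for n in ('top_tab','top_hinge','front_tab','jar_blue','jar_grey','jar_yellow'):
  for c in (p,q): print(n,[(np.round(d['xyz'],3),round(d['conf'],2)) for d in manip.landmark_of(c,n)])
w=cloud(p)
m=(abs(w[...,0]-.69)<.09)&(abs(w[...,1]+.06)<.1)&(w[...,2]>.12)&(w[...,2]<.24)
P=w[m]; d=(P[:,:2]-[.656,-.056])@[.9863,.165]; z=P[:,2]-.1
ang=np.degrees(np.arctan2(z,-d)); print('flap angle pct',np.percentile(ang,[10,25,50,75,90]),len(ang))
E
```

```text
11.65 [-0.2045  0.76    0.8716 -0.1624  1.9205 -1.9664] [ 0.7727 -0.0959  0.2805] ydir deg 99.54 z [-0.4209 -0.0678 -0.9046] F [-0.1319 -0.5702 -0.2251] op 0.0511 0.0
top_tab [(array([ 0.738, -0.107,  0.209]), 0.88), (array([0.687, 0.372, 0.001]), 0.69)]
top_tab [(array([ 0.74 , -0.108,  0.206]), 0.68)]
top_hinge [(array([ 0.658, -0.054,  0.099]), 0.97), (array([ 0.792, -0.108, -0.001]), 0.49)]
top_hinge []
front_tab [(array([ 0.5  , -0.024,  0.124]), 0.96)]
front_tab []
jar_blue [(array([0.544, 0.003, 0.006]), 0.78)]
jar_blue []
jar_grey [(array([ 0.546, -0.069,  0.005]), 0.75)]
jar_grey []
jar_yellow [(array([ 0.563, -0.15 ,  0.004]), 0.63), (array([ 0.482, -0.363, -0.004]), 0.42)]
jar_yellow [(array([ 0.562, -0.152,  0.007]), 0.78)]
flap angle pct [115.4703 115.8349 116.1652 116.7118 128.9997] 1108
```

send_rows(targets="0 0 1 0 0 0 0;-0.8 0.2 1.2 0.2 -1.2 0 0;-1.7 0.45 1.2 0.41 -2.46 0 0;-2.6 0.7 1.2 0.6 -3.7 0 0;-3.37 0.92 0.5 0.82 -4.93 0 0;-3.37 0.92 -0.7 0.82 -4.93 0 0;-3.37 0.92 -1.8 0.82 -4.93 0 0;-3.37 0.92 -2.34 0.82 -4.93 0 0;-2.7 1.03 -2.34 0.82 -4.93 0 0;-2.3 1.1 -2.34 0.82 -4.93 0 0;-2.1 1.14 -2.34 0.82 -4.93 0 0;-2.1 1.14 -2.34 0.82 -4.93 0 0")

```text
clock: 13.55
tool_pos: [0.6898, -0.051, 0.189]
tcp_rot: [[-0.986, -0.166, 0.0], [-0.166, 0.986, -0.0], [-0.0, -0.0, -1.0]]
force: [0.6, -0.5, -0.8]
opening: 0.0
gripper_force: 0.0
```

```bash
python3 st.py
```

```text
13.55 [-0.2201  0.3555  1.5684 -0.      1.2174 -1.9573] [ 0.6898 -0.051   0.189 ] ydir deg 99.54 z [ 0.0003 -0.0001 -1.    ] F [ 0.6252 -0.5165 -0.7606] op 0.0 0.0
```

send_rows(targets="0.1 0.02 0 0 0 0 0;0.2 0.03 0 0 0 0 0;0.3 0.05 0 0 0 0 0;0.35 0.06 0 0 0 0 0;0.35 0.06 0 0 0 0 0")

```text
clock: 14.05
tool_pos: [0.7035, -0.0487, 0.189]
tcp_rot: [[-0.986, -0.165, 0.0], [-0.165, 0.986, -0.0], [-0.0, -0.0, -1.0]]
force: [-0.4, 0.0, 0.2]
opening: -0.0
gripper_force: 0.0
```

```bash
python3 st.py;cat > fl.py <<'E'
from h import *
w=cloud(snap('side'))
m=(abs(w[...,0]-.69)<.09)&(abs(w[...,1]-.04)<.05)&(w[...,2]>.12)&(w[...,2]<.22)
P=w[m]; d=(P[:,:2]-[.656,-.056])@[.9863,.165]; z=P[:,2]-.1
ang=np.degrees(np.arctan2(z,-d)); print('flap angle pct',np.percentile(ang,[10,25,50,75,90]),len(ang))
E
python3 fl.py
```

```text
14.05 [-0.2127  0.3838  1.5316  0.0001  1.2257 -1.9495] [ 0.7035 -0.0487  0.189 ] ydir deg 99.51 z [ 0.0005 -0.0001 -1.    ] F [-0.3804  0.0293  0.1622] op -0.0 0.0
flap angle pct [122.4791 122.8679 123.3762 152.474  162.2167] 1089
```

send_rows(targets="0.1 0.02 0 0 0 0 0;0.2 0.03 0 0 0 0 0;0.25 0.04 0 0 0 0 0;0.25 0.04 0 0 0 0 0")

```text
clock: 14.5
tool_pos: [0.7053, -0.0483, 0.1887]
tcp_rot: [[-0.986, -0.166, -0.026], [-0.166, 0.986, -0.002], [0.026, 0.002, -1.0]]
force: [-25.0, -2.7, 10.8]
opening: 0.0001
gripper_force: 13.5
```

```bash
python3 st.py;python3 fl.py
```

```text
14.5 [-0.209   0.4018  1.5085 -0.0077  1.2563 -1.9442] [ 0.7053 -0.0483  0.1887] ydir deg 99.56 z [-0.026  -0.002  -0.9997] F [-24.9772  -2.7324  10.8033] op 0.0001 13.5
flap angle pct [122.8821 123.2889 123.9112 152.1476 161.9863] 1097
```

send_rows(targets="-1 0.1 0 0 0 0 0;-2.2 0.3 0 0 0 0 0;-3.4 0.5 0 0 0 0 0;-4.7 0.75 0 0 0 0 0;-4.7 0.75 -0.9 0 0 0 0;-4.7 0.75 -1.6 0 0 0 0;-4.7 0.75 -2.07 0 0 0 0;-4.7 0.75 -2.07 0 0 0 0;-5.2 0.67 -2.1 0 0 0 0;-5.7 0.58 -2.2 0 0 0 0;-6.2 0.5 -2.3 0 0 0 0;-6.7 0.42 -2.4 0 0 0 0")

```text
clock: 15.75
tool_pos: [0.4459, -0.0307, 0.0944]
tcp_rot: [[-0.986, -0.165, 0.003], [-0.165, 0.986, -0.001], [-0.003, -0.001, -1.0]]
force: [-0.0, -0.9, 0.8]
opening: -0.0001
gripper_force: 0.0
```

```bash
python3 st.py; python3 -c "
from h import *
p=snap('side')
for n in ('front_tab','top_tab','jar_blue','jar_grey','jar_yellow'): print(n,[(np.round(d['xyz'],3),round(d['conf'],2)) for d in manip.landmark_of(p,n)])"
```

```text
15.75 [-0.2965 -0.0617  2.2293  0.0001  0.9709 -2.0335] [ 0.4459 -0.0307  0.0944] ydir deg 99.52 z [ 0.003  -0.0008 -1.    ] F [-0.046  -0.8916  0.7921] op -0.0001 0.0
front_tab [(array([ 0.43 , -0.038,  0.095]), 0.68)]
top_tab [(array([ 0.753, -0.101,  0.2  ]), 0.58)]
jar_blue [(array([0.543, 0.003, 0.004]), 0.66)]
jar_grey [(array([ 0.546, -0.071, -0.   ]), 0.69)]
jar_yellow [(array([ 0.56 , -0.149,  0.003]), 0.65)]
```

send_rows(targets="-0.3 0 0.2 0 0 0 0;-0.3 0 1.4 0 0 0 0.5;-0.3 0 2.6 0 0 0 0.5;0.3 -1 3.8 0 0 0 0.5;0.5 -2 5 0 0 0 0.5;0.5 -3 5 0 0 0 0.5;0.5 -4 5 0 0 0 0.5")

```text
clock: 16.75
tool_pos: [0.4678, -0.1901, 0.2976]
tcp_rot: [[-0.986, -0.167, 0.008], [-0.168, 0.986, -0.004], [-0.007, -0.006, -1.0]]
force: [0.3, 0.6, -0.0]
opening: 0.0425
gripper_force: 0.0
```

```bash
python3 st.py
python3 - <<'E'
from h import *
p=snap('side');q=snap('top','t5.png')
for n in ('front_tab','top_tab','jar_blue','jar_grey','jar_yellow'):
  for c in (p,q): print(n,[(np.round(d['xyz'],3),round(d['conf'],2)) for d in manip.landmark_of(c,n)])
import json
from scipy.optimize import least_squares
L=[json.loads(l) for l in open('log.jsonl')]
Q=np.array([l['joint_positions'] for l in L]);T=np.array([l['tool_pos'] for l in L]);RR=np.array([l['tcp_rot'] for l in L])
from scipy.spatial.transform import Rotation as R
def fk(q,P):
    a1,d1,L1,L2,e,off,d6=P
    def rz(a):return R.from_euler('z',a)
    def ry(a):return R.from_euler('y',a)
    r=rz(q[0]); p=r.apply([a1,off,d1]); r=r*ry(q[1]); p=p+r.apply([0,0,L1]); r=r*ry(q[2]); p=p+r.apply([e,0,L2])
    r=r*rz(q[3])*ry(q[4]); p=p+r.apply([0,0,d6]); r=r*rz(q[5]); return p,r.as_matrix()
f=lambda P:np.concatenate([fk(q,P)[0]-t for q,t in zip(Q,T)])
s=least_squares(f,[0,.3,.4,.4,0,.1,.2]); print(s.x,np.abs(s.fun).max(),len(Q))
for q,r in zip(Q,RR): print(np.round(fk(q,s.x)[1].T@r,2).tolist())
E
```

```text
16.75 [-0.5875 -0.1473  1.9138  0.0005  1.3663 -2.3267] [ 0.4678 -0.1901  0.2976] ydir deg 99.64 z [ 0.0075 -0.0044 -1.    ] F [ 0.32    0.6442 -0.0436] op 0.0425 0.0
front_tab [(array([ 0.388, -0.043,  0.01 ]), 0.94), (array([ 0.79 , -0.109, -0.004]), 0.3)]
front_tab [(array([ 0.392, -0.042,  0.013]), 0.77)]
top_tab [(array([ 0.754, -0.104,  0.197]), 0.86)]
top_tab [(array([ 0.75 , -0.103,  0.198]), 0.62)]
jar_blue [(array([0.546, 0.007, 0.006]), 0.92)]
jar_blue [(array([0.546, 0.007, 0.002]), 0.64), (array([0.775, 0.032, 0.001]), 0.29), (array([ 0.562, -0.152,  0.008]), 0.22)]
jar_grey [(array([ 0.548, -0.069,  0.004]), 0.61)]
jar_grey [(array([ 0.552, -0.071,  0.003]), 0.7), (array([0.775, 0.036, 0.002]), 0.51)]
jar_yellow [(array([ 0.565, -0.153,  0.005]), 0.72)]
jar_yellow [(array([ 0.56 , -0.154,  0.008]), 0.46)]
[-0.      0.2403  0.443   0.5725  0.0206  0.1009  0.2493] 4.332706415866028e-10 14
[[0.0, -1.0, 0.0], [1.0, 0.0, 0.0], [-0.0, 0.0, 1.0]]
[[0.0, -1.0, -0.0], [1.0, 0.0, 0.0], [-0.0, -0.0, 1.0]]
[[0.0, -1.0, -0.0], [1.0, 0.0, 0.0], [-0.0, -0.0, 1.0]]
[[-0.0, -1.0, -0.0], [1.0, 0.0, -0.0], [0.0, -0.0, 1.0]]
[[0.0, -1.0, -0.0], [1.0, 0.0, -0.0], [0.0, -0.0, 1.0]]
[[0.0, -1.0, -0.0], [1.0, 0.0, -0.0], [0.0, -0.0, 1.0]]
[[0.0, -1.0, -0.0], [1.0, 0.0, -0.0], [0.0, -0.0, 1.0]]
[[0.0, -1.0, -0.0], [1.0, 0.0, -0.0], [0.0, -0.0, 1.0]]
[[0.0, -1.0, 0.0], [1.0, 0.0, -0.0], [0.0, 0.0, 1.0]]
[[0.0, -1.0, -0.0], [1.0, 0.0, -0.0], [0.0, -0.0, 1.0]]
[[0.0, -1.0, -0.0], [1.0, 0.0, -0.0], [0.0, -0.0, 1.0]]
[[0.0, -1.0, -0.0], [1.0, 0.0, -0.0], [0.0, -0.0, 1.0]]
[[0.0, -1.0, -0.0], [1.0, 0.0, -0.0], [-0.0, -0.0, 1.0]]
[[0.0, -1.0, -0.0], [1.0, 0.0, -0.0], [0.0, -0.0, 1.0]]
```

View pics/t5.png

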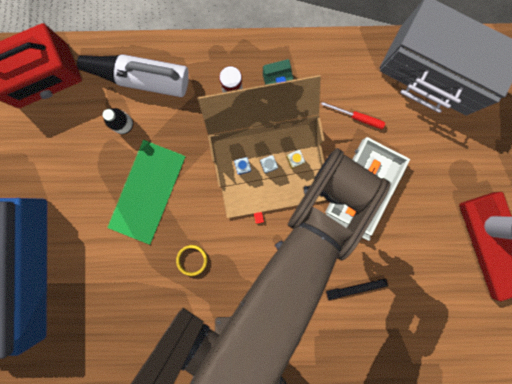

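The front flap lies open (red tab at (259,217)), and the lids are at (243,166) blue, (268,163) grey and (296,158) yellow. The FK fit is exact, so I plan the grasps with an IK.

```bash
cat > ik.py <<'E'
from h import *
from scipy.spatial.transform import Rotation as R
D1,L1,L2,E,OFF,D6=.2403,.443,.5725,.0206,.1009,.2493
LO=np.array([-2.77,-.9,.21,-1.53,.24,-2.84]);HI=np.array([2.77,2.22,2.48,4.67,2.81,2.84])
C=np.array([[0,-1,0],[1,0,0],[0,0,1.]])
def ik(p,Rt):
    w=np.asarray(p)-D6*Rt[:,2]; rr=w[0]**2+w[1]**2-OFF**2
    if rr<0:return None
    x=np.sqrt(rr); q1=np.arctan2(w[1],w[0])-np.arctan2(OFF,x); z=w[2]-D1
    l2=np.hypot(L2,E); d2=x*x+z*z; c=(d2-L1**2-l2**2)/(2*L1*l2)
    if abs(c)>1:return None
    b=np.arccos(c); q3=b-np.arctan2(E,L2)
    q2=np.arctan2(x,z)-np.arctan2(l2*np.sin(b),L1+l2*np.cos(b))
    A=R.from_euler('z',q1)*R.from_euler('y',q2+q3)
    M=A.as_matrix().T@Rt@C.T
    q5=np.arccos(np.clip(M[2,2],-1,1)); q4=np.arctan2(M[1,2],M[0,2]); q6=np.arctan2(M[2,1],-M[2,0])
    if q4<LO[3]:q4+=2*np.pi
    return np.array([q1,q2,q3,q4,q5,q6])
def ok(q): return q is not None and bool(np.all(q>LO+.03) and np.all(q<HI-.03))
def pose(psi,dip,s=1,inv=False):
    h=np.array([np.cos(psi),np.sin(psi),0]);u=np.array([0,0,1.])
    z=h*np.cos(dip)-u*np.sin(dip); y=s*np.cross(u,h); x=np.cross(y,z); M=np.stack([x,y,z],1)
    if inv: M=R.from_rotvec(np.pi*h).as_matrix()@M
    return M
def tcp(g,M): return np.asarray(g)+.019*M[:,2]
E
python3 - <<'E'
from ik import *
s=manip.observe();print(ik(s['tool_pos'],s['tcp_rot'])-s['joint_positions'])
jars={'g':(.548,-.07),'b':(.545,.006),'y':(.562,-.152)}
d=np.radians
for dip in (10,15,20,25,30,35,40,45):
  for sgn in (1,-1):
    row=[]
    for n,(x,y) in jars.items():
      for ps in (0,10,20):
        M=pose(d(ps),d(dip),sgn); q=ik(tcp((x,y,.05),M),M); row.append(int(ok(q)))
    print(dip,sgn,row)
M=pose(d(10),d(20),1);print(ik(tcp((.548,-.07,.05),M),M)); M=pose(d(10),d(20),-1);print(ik(tcp((.548,-.07,.05),M),M))
# mat placing: psi feasibility
mc=np.array([.476,.298]);ma=np.array([-.925,.381])
for dip in (10,20,30,40):
  for sgn in (1,-1):
    for o in (-.08,0,.08):
      g=np.r_[mc+o*ma,.05]
      print(dip,sgn,o,[ps for ps in range(-180,180,10) if ok(ik(tcp(g,pose(d(ps),d(dip),sgn)),pose(d(ps),d(dip),sgn)))])
for dip in (10,20,30,40):
  for g in ((.5,-.1,.35),(.6,0,.4),(.6,0.1,.4),(.5,.2,.4),(.5,.3,.35)):
    print('inv',dip,g,[(ps,sg) for ps in range(-180,180,20) for sg in(1,-1) if ok(ik(tcp(g,pose(d(ps),d(dip),sg,True)),pose(d(ps),d(dip),sg,True)))])
E
```

```text
[ 0.  0. -0.  0. -0.  0.]
10 1 [0, 1, 1, 0, 0, 1, 1, 1, 1]
10 -1 [0, 1, 1, 0, 0, 1, 1, 1, 1]
15 1 [0, 1, 1, 0, 0, 1, 1, 1, 1]
15 -1 [0, 1, 1, 0, 0, 1, 1, 1, 1]
20 1 [0, 1, 1, 0, 0, 1, 1, 1, 1]
20 -1 [0, 1, 1, 0, 0, 1, 1, 1, 1]
25 1 [0, 1, 1, 0, 0, 1, 1, 1, 1]
25 -1 [0, 1, 1, 0, 0, 1, 1, 1, 1]
30 1 [0, 1, 1, 0, 0, 1, 1, 1, 1]
30 -1 [0, 1, 1, 0, 0, 1, 1, 1, 1]
35 1 [1, 1, 1, 0, 1, 1, 1, 1, 1]
35 -1 [1, 1, 1, 0, 1, 1, 1, 1, 1]
40 1 [1, 1, 1, 1, 1, 1, 1, 1, 1]
40 -1 [1, 1, 1, 1, 1, 1, 1, 1, 1]
45 1 [1, 1, 1, 0, 1, 1, 1, 1, 1]
45 -1 [1, 1, 1, 0, 1, 1, 1, 1, 1]
[-0.6018  0.3007  2.4376  2.2032  0.9549  1.9144]
[-0.6018  0.3007  2.4376  2.2032  0.9549 -1.2272]
10 1 -0.08 [-180, -170, -160, -150, -140, -130, -120, -110, -100, -90, -80, -70, -60, -40, -30, -20, -10, 0, 10, 20, 30, 40, 50, 60, 70, 80, 90, 100, 110, 120, 130, 140, 150, 160, 170]
10 1 0 [-180, -170, -160, -150, -140, -130, -120, -110, -100, -90, -80, -70, -60, -50, -30, -20, -10, 0, 10, 20, 30, 40, 50, 60, 70, 80, 90, 100, 110, 120, 130, 140, 150, 160, 170]
10 1 0.08 [-180, -170, -160, -150, -140, -130, -120, -110, -100, -90, -8
[... 8713 characters left out ...]
-20, -1), (0, 1), (0, -1), (20, 1), (20, -1), (40, 1), (40, -1), (60, 1), (60, -1), (80, 1), (80, -1), (100, 1), (100, -1), (120, 1), (140, 1)]
inv 40 (0.5, 0.2, 0.4) [(-120, -1), (-100, -1), (-80, 1), (-80, -1), (-60, 1), (-60, -1), (-40, 1), (-40, -1), (-20, 1), (-20, -1), (0, 1), (0, -1), (40, 1), (40, -1), (60, 1), (60, -1), (80, 1), (80, -1), (100, 1), (100, -1), (120, 1), (120, -1), (140, 1)]
inv 40 (0.5, 0.3, 0.35) [(-120, -1), (-100, -1), (-80, 1), (-80, -1), (-60, 1), (-60, -1), (-40, 1), (-40, -1), (-20, 1), (-20, -1), (0, 1), (0, -1), (20, 1), (20, -1), (40, 1), (40, -1), (60, 1), (60, -1), (80, 1), (80, -1), (100, 1), (100, -1), (120, 1), (120, -1), (140, 1), (140, -1), (160, 1)]
```

Run:
```python
from ik import *
d=np.radians
def show(n,g,ps,dip,s,inv=False):
    M=pose(d(ps),d(dip),s,inv);q=ik(tcp(g,M),M);print(n,ps,dip,s,q,ok(q))
for s in (1,-1):
  for dip in (35,40):
    for n,g in {'g':(.548,-.07,.05),'b':(.545,.006,.05),'y':(.562,-.152,.05)}.items(): show(n,g,9.5,dip,s)
mc=np.array([.476,.298]);ma=np.array([-.925,.381])
for ps in (50,70):
  for o in (-.085,0,.085): show('mat',np.r_[mc+o*ma,.05],ps,40,1)
show('matup',(.476,.298,.3),70,40,1)
show('lift',(.53,-.07,.25),9.5,40,1)
# roll paths about h: which (place,psi,direction) stay ok throughout
s=1
for dip in (35,40):
 for g in ((.55,0,.35),(.55,0,.45),(.6,.1,.4),(.65,0,.4),(.6,.15,.45),(.55,.2,.45),(.5,.25,.4),(.65,.1,.5)):
  for ps in range(-30,101,10):
   for s in (1,-1):
    for dr in (1,-1):
      h=np.array([np.cos(d(ps)),np.sin(d(ps)),0]);M0=pose(d(ps),d(dip),s)
      qs=[ik(tcp(g,M),M) for M in (R.from_rotvec(dr*a*h).as_matrix()@M0 for a in np.linspace(0,np.pi,37))]
      if all(ok(q) for q in qs):
        j=np.abs(np.diff(qs,axis=0)).max(0)
        if j.max()<.3: print(dip,g,ps,s,dr,qs[0].round(2),qs[-1].round(2),j.max().round(2))
```

```text
g 9.5 35 1 [-0.5443  0.1671  2.4111  1.9598  0.6152  2.2183] True
b 9.5 35 1 [-0.3541  0.1371  2.4481  2.2073  0.5306  2.1158] True
y 9.5 35 1 [-0.697   0.2421  2.3132  1.7712  0.688   2.2942] True
g 9.5 40 1 [-0.5229  0.1408  2.3902  1.8048  0.5242  2.3862] True
b 9.5 40 1 [-0.3371  0.1109  2.4256  2.0381  0.4264  2.2956] True
y 9.5 40 1 [-0.6746  0.2176  2.2943  1.6312  0.6086  2.4455] True
g 9.5 35 -1 [-0.5443  0.1671  2.4111  1.9598  0.6152 -0.9233] True
b 9.5 35 -1 [-0.3541  0.1371  2.4481  2.2073  0.5306 -1.0258] True
y 9.5 35 -1 [-0.697   0.2421  2.3132  1.7712  0.688  -0.8474] True
g 9.5 40 -1 [-0.5229  0.1408  2.3902  1.8048  0.5242 -0.7554] True
b 9.5 40 -1 [-0.3371  0.1109  2.4256  2.0381  0.4264 -0.8459] True
y 9.5 40 -1 [-0.6746  0.2176  2.2943  1.6312  0.6086 -0.6961] True
mat 50 40 1 [0.0664 0.2735 2.2198 1.6333 0.5871 2.4762] True
mat 50 40 1 [0.1655 0.1611 2.3656 1.7785 0.5336 2.3992] True
mat 50 40 1 [0.3052 0.0542 2.4889 1.9656 0.4624 2.317 ] False
mat 70 40 1 [-0.0022  0.3477  2.1157  1.2994  0.8447  2.4799] True
mat 70 40 1 [0.0745 0.2318 2.2757 1.3907 0.7892 2.4
[... 28230 characters left out ...]
.64] [-0.18  0.04  2.11  2.62  1.43  2.15] 0.06
40 (0.65, 0.1, 0.5) 40 1 1 [-0.22 -0.15  1.74  0.77  1.08 -2.7 ] [-0.22  0.08  2.07  2.48  1.53 -0.84] 0.06
40 (0.65, 0.1, 0.5) 40 -1 1 [-0.22 -0.15  1.74  0.77  1.08  0.44] [-0.22  0.08  2.07  2.48  1.53  2.3 ] 0.06
40 (0.65, 0.1, 0.5) 50 -1 1 [-0.25 -0.1   1.69  0.83  1.22  0.28] [-0.25  0.13  2.01  2.38  1.64  2.44] 0.06
40 (0.65, 0.1, 0.5) 60 -1 1 [-0.27 -0.04  1.63  0.86  1.36  0.14] [-0.27  0.19  1.95  2.29  1.76  2.55] 0.07
40 (0.65, 0.1, 0.5) 70 -1 1 [-0.28  0.03  1.57  0.87  1.5   0.02] [-0.28  0.25  1.88  2.22  1.87  2.66] 0.08
40 (0.65, 0.1, 0.5) 80 -1 1 [-0.28  0.1   1.49  0.87  1.64 -0.09] [-0.28  0.31  1.8   2.16  1.98  2.77] 0.09
```

```bash
cat > plan.py <<'E'
from ik import *
from scipy.spatial.transform import Slerp
def G(x,y,z,psi,roll=0,dip=40,back=0,s=-1):
    """grasp-point pose -> (tcp,R); roll deg about heading"""
    h=np.array([np.cos(np.radians(psi)),np.sin(np.radians(psi)),0])
    M=R.from_rotvec(np.radians(roll)*h).as_matrix()@pose(np.radians(psi),np.radians(dip),s)
    return tcp((x,y,z),M)-back*M[:,2],M
def rows(start,wps):
    """wps: (pose,grip[,n hold rows][,speed scale])"""
    seq=[]; p0,M0=start
    for w in wps:
        (p,M),gr=w[0],w[1]; hold=w[2] if len(w)>2 else 0; sp=w[3] if len(w)>3 else 1
        ang=np.degrees(R.from_matrix(M@M0.T).magnitude())
        n=max(1,int(np.ceil(max(np.linalg.norm(p-p0)/(.045*sp),ang/(8*sp)))))
        sl=Slerp([0,1],R.from_matrix([M0,M]))
        for k in range(1,n+1): seq.append((p0+(p-p0)*k/n,sl(k/n).as_matrix(),gr))
        seq+= [(p,M,gr)]*hold
        p0,M0=p,M
    cp,cM=start; q=ik(*start); mn=[9,9]; worst=0
    for i in range(0,len(seq),12):
        out=[]
        for p,M,gr in seq[i:i+12]:
            qn=ik(p,M)
            if not ok(qn): print('BAD',i,qn)
            if qn is not None and q is not None: worst=max(worst,np.abs((qn-q)/np.array([2.79,2.79,3.14,3.14,3.14,3.14])).max()*10/.7)
            q=qn
            rv=np.degrees(R.from_matrix(M@cM.T).as_rotvec())/5
            out.append(' '.join('%g'%round(v,2) for v in [*((p-cp)/.04),*rv,gr]).replace('-0 ','0 '))
        print(';'.join(out)); cp,cM=seq[min(i+11,len(seq)-1)][:2]
    print('rate/limit %.2f rows %d end q'%(worst,len(seq)),q)
def now():
    s=manip.observe(); return s['tool_pos'],s['tcp_rot']
E
cat > jars.py <<'E'
from fit import *
def jars():
    p=snap('top');w=cloud(p);x,y,z=[w[...,i] for i in range(3)]
    lid=(z>.066)&(z<.095)&(abs(x-.555)<.05)&(abs(y+.07)<.14)
    n,l,st,_=cv2.connectedComponentsWithStats(lid.astype(np.uint8))
    for i in range(1,n):
        if st[i,4]>50: print(rect(w[l==i][:,:2]),st[i,4],z[l==i].mean())
    for c in (p,snap('side')):
        for nm in('jar_grey','jar_blue','jar_yellow'): print(nm,[(np.round(d['xyz'],3),round(d['conf'],2)) for d in manip.landmark_of(c,nm)][:2])
if __name__=='__main__': jars()
E
python3 jars.py
python3 - <<'E'
from plan import *
s=now(); M=s[1]; rz=lambda a:R.from_euler('z',a,degrees=True).as_matrix()
p=np.array([.50,-.12,.30])
g=(.549,-.07,.047)
rows(s,[((p,rz(-90)@M),.7),((p,rz(-180)@M),.7),(G(.50,-.078,.22,9.5),.7),(G(*g,9.5,back=.09),.7,2)])
E
```

```text
(array([ 563.6, -148.3]), array([36.9, 38.8]), 24.1) 157 0.08051898592266016
(array([548.7, -69.3]), array([38.3, 38.5]), 15.1) 160 0.08019051130993038
(array([545.6,   8.3]), array([37.9, 39. ]), 15.1) 163 0.08028879709862147
jar_grey [(array([ 0.552, -0.07 ,  0.004]), 0.75)]
jar_blue [(array([0.548, 0.007, 0.004]), 0.58)]
jar_yellow [(array([ 0.563, -0.152,  0.01 ]), 0.61)]
jar_grey [(array([ 0.545, -0.068,  0.006]), 0.83)]
jar_blue [(array([0.547, 0.007, 0.006]), 0.75), (array([ 0.388, -0.044,  0.014]), 0.43)]
jar_yellow [(array([ 0.562, -0.151,  0.007]), 0.61)]
0.07 0.14 0.02 0 0 -1.5 0.7;0.15 0.28 0.03 0 0 -3 0.7;0.22 0.43 0.05 0 0 -4.5 0.7;0.29 0.57 0.06 0 0 -6 0.7;0.36 0.71 0.08 0 0 -7.5 0.7;0.44 0.85 0.09 0 0 -9 0.7;0.51 0.99 0.11 0 0 -10.5 0.7;0.58 1.13 0.12 0 0 -12 0.7;0.65 1.28 0.14 0 0 -13.5 0.7;0.73 1.42 0.15 0 0 -15 0.7;0.8 1.56 0.17 0 0 -16.5 0.7;0.87 1.7 0.18 0 0 -18 0.7
0 0 0 0 0 -1.5 0.7;0 0 0 0 0 -3 0.7;0 0 0 0 0 -4.5 0.7;0 0 0 0 0 -6 0.7;0 0 0 0 0 -7.5 0.7;0 0 0 0 0 -9 0.7;0 0 0 0 0 -10.5 0.7;0 0 0 0 0 -12 0.7;0 0 0 0 0 -13.5 0.7;0 0 0 0 0 -15 0.7;0 0 0 0 0 -16.5 0.7;0 0 0 0 0 -18 0.7
BAD 24 [-0.6301 -0.339   2.4844  1.1449  0.6448 -0.0647]
BAD 24 [-0.6448 -0.2635  2.516   1.2794  0.6182 -0.2418]
BAD 24 [-0.6599 -0.1699  2.5381  1.4342  0.6045 -0.4431]
BAD 24 [-0.6599 -0.1699  2.5381  1.4342  0.6045 -0.4431]
BAD 24 [-0.6599 -0.1699  2.5381  1.4342  0.6045 -0.4431]
0.05 0.16 -0.33 0.24 -1.41 0 0.7;0.1 0.32 -0.66 0.47 -2.82 0 0.7;0.15 0.48 -0.99 0.71 -4.23 0 0.7;0.21 0.63 -1.32 0.94 -5.64 0 0.7;0.26 0.79 -1.65 1.18 -7.05 0 0.7;0.31 0.95 -1.98 1.41 -8.45 0 0.7;0.36 1.11 -2.31 1.65 -9.86 0 0.7;0.2 1.08 -3.26 1.65 -9.86 0 0.7;0.04 1.05 -4.22 1.65 -9.86 0 0.7;-0.12 1.03 -5.18 1.65 -9.86 0 0.7;-0.12 1.03 -5.18 1.65 -9.86 0 0.7;-0.12 1.03 -5.18 1.65 -9.86 0 0.7
rate/limit 1.17 rows 36 end q [-0.6599 -0.1699  2.5381  1.4342  0.6045 -0.4431]
```

send_rows(targets="0.07 0.14 0.02 0 0 -1.5 0.7;0.15 0.28 0.03 0 0 -3 0.7;0.22 0.43 0.05 0 0 -4.5 0.7;0.29 0.57 0.06 0 0 -6 0.7;0.36 0.71 0.08 0 0 -7.5 0.7;0.44 0.85 0.09 0 0 -9 0.7;0.51 0.99 0.11 0 0 -10.5 0.7;0.58 1.13 0.12 0 0 -12 0.7;0.65 1.28 0.14 0 0 -13.5 0.7;0.73 1.42 0.15 0 0 -15 0.7;0.8 1.56 0.17 0 0 -16.5 0.7;0.87 1.7 0.18 0 0 -18 0.7")

```text
clock: 18.95
tool_pos: [0.5001, -0.1199, 0.2999]
tcp_rot: [[-0.16, 0.987, 0.0], [0.987, 0.16, -0.0], [-0.0, 0.0, -1.0]]
force: [0.7, 0.9, -0.1]
opening: 0.0597
gripper_force: 0.0
```

send_rows(targets="0 0 0 0 0 -1.5 0.7;0 0 0 0 0 -3 0.7;0 0 0 0 0 -4.5 0.7;0 0 0 0 0 -6 0.7;0 0 0 0 0 -7.5 0.7;0 0 0 0 0 -9 0.7;0 0 0 0 0 -10.5 0.7;0 0 0 0 0 -12 0.7;0 0 0 0 0 -13.5 0.7;0 0 0 0 0 -15 0.7;0 0 0 0 0 -16.5 0.7;0 0 0 0 0 -18 0.7")

```text
clock: 20.15
tool_pos: [0.4999, -0.1201, 0.2998]
tcp_rot: [[0.987, 0.16, -0.0], [0.16, -0.987, 0.0], [-0.0, -0.0, -1.0]]
force: [-0.2, 0.0, 0.2]
opening: 0.0596
gripper_force: 0.0
```

```bash
python3 st.py
python3 - <<'E'
from plan import *
s=now(); g=(.549,-.069)
rows(s,[(G(*g,.17,14),.7,2),(G(*g,.047,14),.7,2,.7)])
E
```

```text
20.15 [-0.4333 -0.1211  1.8865  0.      1.3762  0.9771] [ 0.4999 -0.1201  0.2998] ydir deg -80.81 z [-0.0001  0.     -1.    ] F [-0.203   0.0384  0.2298] op 0.0596 0.0
0.23 0.2 -0.51 0.29 -1.4 0.13 0.7;0.45 0.39 -1.01 0.57 -2.8 0.26 0.7;0.68 0.59 -1.52 0.86 -4.2 0.39 0.7;0.9 0.78 -2.03 1.15 -5.6 0.51 0.7;1.13 0.98 -2.54 1.44 -7 0.64 0.7;1.35 1.17 -3.04 1.72 -8.4 0.77 0.7;1.58 1.37 -3.55 2.01 -9.8 0.9 0.7;1.58 1.37 -3.55 2.01 -9.8 0.9 0.7;1.58 1.37 -3.55 2.01 -9.8 0.9 0.7;1.58 1.37 -4.32 2.01 -9.8 0.9 0.7;1.58 1.37 -5.09 2.01 -9.8 0.9 0.7;1.58 1.37 -5.86 2.01 -9.8 0.9 0.7
0 0 -0.77 0 0 0 0.7;0 0 -0.77 0 0 0 0.7;0 0 -0.77 0 0 0 0.7
rate/limit 1.55 rows 15 end q [-0.5464  0.1629  2.373   1.7113  0.5823 -0.7439]
```

send_rows(targets="0.23 0.2 -0.51 0.29 -1.4 0.13 0.7;0.45 0.39 -1.01 0.57 -2.8 0.26 0.7;0.68 0.59 -1.52 0.86 -4.2 0.39 0.7;0.9 0.78 -2.03 1.15 -5.6 0.51 0.7;1.13 0.98 -2.54 1.44 -7 0.64 0.7;1.35 1.17 -3.04 1.72 -8.4 0.77 0.7;1.58 1.37 -3.55 2.01 -9.8 0.9 0.7;1.58 1.37 -3.55 2.01 -9.8 0.9 0.7;1.58 1.37 -3.55 2.01 -9.8 0.9 0.7;1.58 1.37 -3.55 2.01 -9.8 0.9 0.7;1.58 1.37 -3.55 2.01 -9.8 0.9 0.7")

```text
clock: 21.25
tool_pos: [0.5642, -0.0658, 0.1597]
tcp_rot: [[0.621, 0.246, 0.745], [0.162, -0.969, 0.184], [0.767, 0.006, -0.642]]
force: [0.4, 0.0, 0.5]
opening: 0.0594
gripper_force: 0.0
```

```bash
python3 st.py
python3 - <<'E'
from plan import *
print(G(.549,-.069,.17,14)); snap('side','s6.png')
p=snap('side'); print([(np.round(d['xyz'],3),d['conf']) for n in('jar_grey','jar_blue','jar_yellow') for d in manip.landmark_of(p,n)[:1]])
E
```

```text
21.25 [-0.5456 -0.1471  2.3588  1.2331  0.6145 -0.1755] [ 0.5642 -0.0658  0.1597] ydir deg -75.79 z [ 0.7445  0.1844 -0.6416] F [0.3827 0.014  0.548 ] op 0.0594 0.0
(array([ 0.5631, -0.0655,  0.1578]), array([[ 0.6237,  0.2419,  0.7433],
       [ 0.1555, -0.9703,  0.1853],
       [ 0.766 ,  0.    , -0.6428]]))
[(array([ 0.548, -0.07 ,  0.006]), 0.57), (array([0.547, 0.009, 0.005]), 0.71), (array([ 0.564, -0.152,  0.007]), 0.65)]
```

View pics/s6.png

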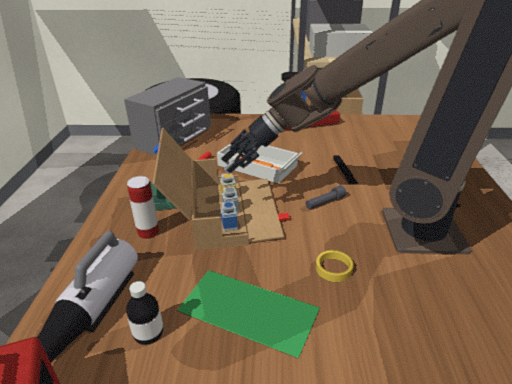

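The gripper is above the middle (grey) jar at (240,150), the flaps are open, and the jars are unchanged. Descend and grip.

send_rows(targets="0 0 -0.7 0 0 0 0.7;0 0 -1.4 0 0 0 0.7;0 0 -2.1 0 0 0 0.7;0 0 -2.8 0 0 0 0.7;0 0 -3.08 0 0 0 0.7;0 0 -3.08 0 0 0 0.7;0 0 -3.08 0 0 0 0.2;0 0 -3.08 0 0 0 0.2;0 0 -3.08 0 0 0 0.2;0 0 -3.08 0 0 0 0.2;0 0 -3.08 0 0 0 0.2;0 0 -3.08 0 0 0 0.2")

```text
clock: 22.7
tool_pos: [0.564, -0.0658, 0.0358]
tcp_rot: [[0.621, 0.245, 0.745], [0.161, -0.97, 0.185], [0.767, 0.005, -0.641]]
force: [-1.0, -3.0, 4.1]
opening: 0.0402
gripper_force: 63.6
```

```bash
python3 st.py
python3 - <<'E'
from plan import *
s=now(); g=(.549,-.069)
rows(s,[(G(*g,.18,14),.2,0,.7),(G(.53,.0,.40,30),.2,0,1),(G(.55,.2,.45,60),.2,2)])
print('roll'); rows(G(.55,.2,.45,60),[(G(.55,.2,.45,60,90),.2),(G(.55,.2,.45,60,180),.2)])
mc=np.array([.476,.298]);ma=np.array([-.925,.381]);t=mc-.085*ma
print('back'); rows(G(.55,.2,.45,60,180),[(G(.55,.2,.45,60,90),.2),(G(.55,.2,.45,60),.2),(G(*t,.25,70),.2,0),(G(*t,.06,70),.2,2,.7)])
E
```

```text
22.7 [-0.5459  0.162   2.3721  1.7134  0.5824 -0.7504] [ 0.564  -0.0658  0.0358] ydir deg -75.83 z [ 0.745   0.1845 -0.6411] F [-0.9951 -3.0388  4.0855] op 0.0402 63.6
0 0 0.66 0.01 0.01 -0.01 0.2;-0.01 0 1.32 0.02 0.02 -0.01 0.2;-0.01 0 1.98 0.03 0.02 -0.02 0.2;-0.02 0.01 2.64 0.04 0.03 -0.03 0.2;-0.02 0.01 3.3 0.05 0.04 -0.03 0.2;-0.11 0.31 4.22 0.05 0.04 0.5 0.2;-0.19 0.61 5.13 0.05 0.04 1.03 0.2;-0.28 0.92 6.05 0.05 0.04 1.57 0.2;-0.36 1.22 6.97 0.05 0.04 2.1 0.2;-0.45 1.52 7.88 0.05 0.05 2.63 0.2;-0.54 1.83 8.8 0.05 0.05 3.17 0.2;-0.46 2.85 9.05 0.05 0.05 4.37 0.2
0.07 1.03 0.25 0 0 1.2 0.2;0.15 2.05 0.5 0 0 2.4 0.2;0.22 3.08 0.75 0 0 3.6 0.2;0.29 4.11 1 0 0 4.8 0.2;0.29 4.11 1 0 0 4.8 0.2;0.29 4.11 1 0 0 4.8 0.2
rate/limit 0.59 rows 18 end q [-0.1172 -0.2637  1.921   0.8531  1.2056  0.2016]
roll
-0.02 0.01 0.03 0.75 1.3 0 0.2;-0.04 0.03 0.05 1.5 2.6 0 0.2;-0.07 0.04 0.08 2.25 3.9 0 0.2;-0.09 0.05 0.1 3 5.2 0 0.2;-0.11 0.06 0.13 3.75 6.5 0 0.2;-0.13 0.08 0.15 4.5 7.79 0 0.2;-0.15 0.09 0.18 5.25 9.09 0 0.2;-0.18 0.1 0.2 6 10.39 0 0.2;-0.2 0.11 0.23 6.75 11.69 0 0.2;-0.22 0.13 0.2
[... 1055 characters left out ...]
-3 -5.2 0 0.2;0.11 -0.06 -0.13 -3.75 -6.5 0 0.2;0.13 -0.08 -0.15 -4.5 -7.79 0 0.2;0.15 -0.09 -0.18 -5.25 -9.09 0 0.2;0.18 -0.1 -0.2 -6 -10.39 0 0.2;0.2 -0.11 -0.23 -6.75 -11.69 0 0.2;0.22 -0.13 -0.25 -7.5 -12.99 0 0.2;0.24 -0.14 -0.28 -8.25 -14.29 0 0.2;0.26 -0.15 -0.31 -9 -15.59 0 0.2
0.01 0.33 -1 0 0 0.4 0.2;0.02 0.67 -2 0 0 0.8 0.2;0.03 1 -3 0 0 1.2 0.2;0.05 1.33 -4 0 0 1.6 0.2;0.06 1.67 -5 0 0 2 0.2;0.06 1.67 -5.68 0 0 2 0.2;0.06 1.67 -6.36 0 0 2 0.2;0.06 1.67 -7.04 0 0 2 0.2;0.06 1.67 -7.71 0 0 2 0.2;0.06 1.67 -8.39 0 0 2 0.2;0.06 1.67 -9.07 0 0 2 0.2;0.06 1.67 -9.75 0 0 2 0.2
0 0 0 0 0 0 0.2;0 0 0 0 0 0 0.2
rate/limit 0.47 rows 38 end q [-0.0022  0.3262  2.1175  1.2827  0.8501 -0.6364]
```

send_rows(targets="0 0 0.66 0 0 0 0.2;-0.01 0 1.32 0.02 0.02 -0.01 0.2;-0.01 0 1.98 0.03 0.02 -0.02 0.2;-0.02 0.01 2.64 0.04 0.03 -0.03 0.2;-0.02 0.01 3.3 0.05 0.04 -0.03 0.2;-0.11 0.31 4.22 0.05 0.04 0.5 0.2;-0.19 0.61 5.13 0.05 0.04 1.03 0.2;-0.28 0.92 6.05 0.05 0.04 1.57 0.2;-0.36 1.22 6.97 0.05 0.04 2.1 0.2;-0.45 1.52 7.88 0.05 0.05 2.63 0.2;-0.54 1.83 8.8 0.05 0.05 3.17 0.2;-0.46 2.85 9.05 0.05 0.05 4.37 0.2")

```text
clock: 23.9
tool_pos: [0.5449, 0.0479, 0.401]
tcp_rot: [[0.517, 0.589, 0.621], [0.381, -0.808, 0.448], [0.766, 0.005, -0.643]]
force: [0.5, -0.1, -2.4]
opening: 0.0399
gripper_force: 63.3
```

send_rows(targets="0.07 1.03 0.25 0 0 1.2 0.2;0.15 2.05 0.5 0 0 2.4 0.2;0.22 3.08 0.75 0 0 3.6 0.2;0.29 4.11 1 0 0 4.8 0.2;0.29 4.11 1 0 0 4.8 0.2;0.29 4.11 1 0 0 4.8 0.2")

```text
clock: 24.5
tool_pos: [0.5556, 0.2139, 0.4344]
tcp_rot: [[0.324, 0.868, 0.377], [0.56, -0.497, 0.663], [0.763, -0.004, -0.647]]
force: [-0.0, -0.4, -3.5]
opening: 0.0405
gripper_force: 63.1
```

```bash
python3 st.py
python3 - <<'E'
from plan import *
print(G(.55,.2,.45,60)); snap('side','s7.png')
p=snap('side'); print([(np.round(d['xyz'],3),d['conf']) for n in('jar_grey','jar_blue','jar_yellow') for d in manip.landmark_of(p,n)[:1]])
E
```

```text
24.5 [-0.1142 -0.2631  1.9246  0.8494  1.2063  0.2028] [0.5556 0.2139 0.4344] ydir deg -29.82 z [ 0.3771  0.6629 -0.6468] F [-0.0079 -0.4129 -3.5035] op 0.0405 63.1
(array([0.5573, 0.2126, 0.4378]), array([[ 0.3214,  0.866 ,  0.383 ],
       [ 0.5567, -0.5   ,  0.6634],
       [ 0.766 ,  0.    , -0.6428]]))
[(array([0.547, 0.204, 0.404]), 0.93), (array([0.546, 0.006, 0.006]), 0.91), (array([ 0.563, -0.152,  0.003]), 0.7)]
```

View pics/s7.png

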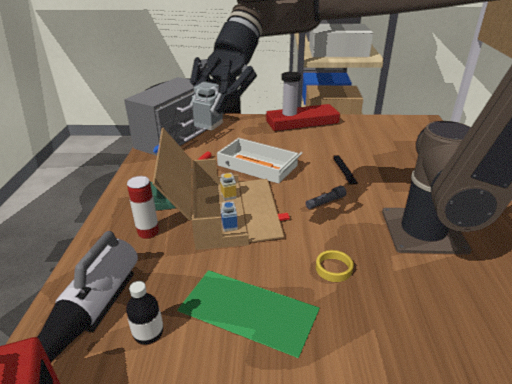

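The grey jar is held upright at (207,105). Now invert it and hold.

send_rows(targets="-0.02 0.01 0.03 0.75 1.3 0 0.2;-0.04 0.03 0.05 1.5 2.6 0 0.2;-0.07 0.04 0.08 2.25 3.9 0 0.2;-0.09 0.05 0.1 3 5.2 0 0.2;-0.11 0.06 0.13 3.75 6.5 0 0.2;-0.13 0.08 0.15 4.5 7.79 0 0.2;-0.15 0.09 0.18 5.25 9.09 0 0.2;-0.18 0.1 0.2 6 10.39 0 0.2;-0.2 0.11 0.23 6.75 11.69 0 0.2;-0.22 0.13 0.25 7.5 12.99 0 0.2;-0.24 0.14 0.28 8.25 14.29 0 0.2;-0.26 0.15 0.31 9 15.59 0 0.2")

```text
clock: 25.95
tool_pos: [0.5466, 0.2181, 0.449]
tcp_rot: [[0.985, -0.005, -0.173], [0.173, 0.003, 0.985], [-0.004, -1.0, 0.004]]
force: [-0.6, 0.2, -2.0]
opening: 0.0404
gripper_force: 63.8
```

send_rows(targets="0.02 -0.01 0.03 0.75 1.3 0 0.2;0.04 -0.03 0.05 1.5 2.6 0 0.2;0.07 -0.04 0.08 2.25 3.9 0 0.2;0.09 -0.05 0.1 3 5.2 0 0.2;0.11 -0.06 0.13 3.75 6.5 0 0.2;0.13 -0.08 0.15 4.5 7.79 0 0.2;0.15 -0.09 0.18 5.25 9.09 0 0.2;0.18 -0.1 0.2 6 10.39 0 0.2;0.2 -0.11 0.23 6.75 11.69 0 0.2;0.22 -0.13 0.25 7.5 12.99 0 0.2;0.24 -0.14 0.28 8.25 14.29 0 0.2;0.26 -0.15 0.31 9 15.59 0 0.2")

```text
clock: 27.15
tool_pos: [0.557, 0.2121, 0.4609]
tcp_rot: [[0.318, -0.864, 0.39], [0.559, 0.503, 0.659], [-0.765, 0.009, 0.643]]
force: [0.4, -0.6, -2.5]
opening: 0.0405
gripper_force: 63.4
```

send_rows(targets="0 0 0 0 0 0 0.2;0 0 0 0 0 0 0.2;0 0 0 0 0 0 0.2;0 0 0 0 0 0 0.2;0 0 0 0 0 0 0.2;0 0 0 0 0 0 0.2;0 0 0 0 0 0 0.2;0 0 0 0 0 0 0.2;0 0 0 0 0 0 0.2;0 0 0 0 0 0 0.2;0 0 0 0 0 0 0.2;0 0 0 0 0 0 0.2")

```text
clock: 28.35
tool_pos: [0.5563, 0.2132, 0.4615]
tcp_rot: [[0.322, -0.866, 0.384], [0.558, 0.501, 0.661], [-0.765, 0.002, 0.644]]
force: [-0.4, 0.1, -1.7]
opening: 0.0403
gripper_force: 63.4
```

```bash
python3 st.py
python3 - <<'E'
from plan import *
p=snap('side','s8.png'); print(G(.55,.2,.45,60,180)[1]);print([(np.round(d['xyz'],3),d['conf']) for n in('jar_grey','jar_blue','jar_yellow') for d in manip.landmark_of(p,n)[:1]])
cv2.imwrite('pics/s8c.png',cv2.resize(p['img'][50:150,140:290,::-1],None,fx=4,fy=4))
E
```

```text
28.35 [-0.1151  0.0563  2.2079  2.3487  1.7487  2.3716] [0.5563 0.2132 0.4615] ydir deg 149.95 z [0.3838 0.6615 0.6443] F [-0.3798  0.116  -1.722 ] op 0.0403 63.4
[[ 0.3214 -0.866   0.383 ]
 [ 0.5567  0.5     0.6634]
 [-0.766  -0.      0.6428]]
[(array([0.547, 0.203, 0.492]), 0.71), (array([0.544, 0.005, 0.004]), 0.92), (array([ 0.561, -0.152,  0.005]), 0.77)]
```

View pics/s8c.png

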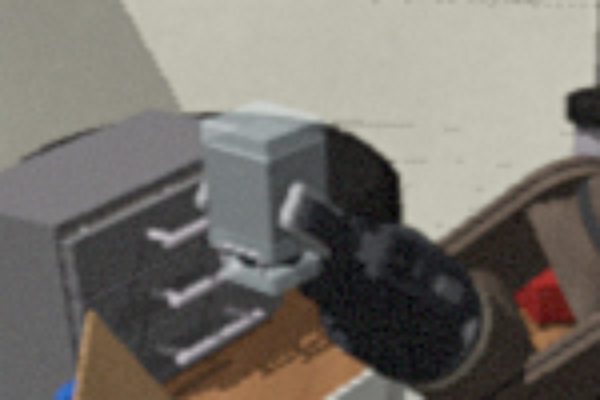

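Crop: the jar is squarely upside down, lid below at (270,270). Finish the hold, roll back and lower.

send_rows(targets="0 0 0 0 0 0 0.2;0 0 0 0 0 0 0.2;0 0 0 0 0 0 0.2;0 0 0 0 0 0 0.2;0 0 0 0 0 0 0.2;0 0 0 0 0 0 0.2;0 0 0 0 0 0 0.2;0 0 0 0 0 0 0.2;0 0 0 0 0 0 0.2;0 0 0 0 0 0 0.2;0 0 0 0 0 0 0.2;0 0 0 0 0 0 0.2")

```text
clock: 29.75
tool_pos: [0.5564, 0.2132, 0.4615]
tcp_rot: [[0.322, -0.866, 0.384], [0.558, 0.501, 0.661], [-0.765, 0.002, 0.644]]
force: [1.0, -0.7, -3.0]
opening: 0.0404
gripper_force: 63.4
```

send_rows(targets="-0.02 0.01 -0.03 -0.75 -1.3 0 0.2;-0.04 0.03 -0.05 -1.5 -2.6 0 0.2;-0.07 0.04 -0.08 -2.25 -3.9 0 0.2;-0.09 0.05 -0.1 -3 -5.2 0 0.2;-0.11 0.06 -0.13 -3.75 -6.5 0 0.2;-0.13 0.08 -0.15 -4.5 -7.79 0 0.2;-0.15 0.09 -0.18 -5.25 -9.09 0 0.2;-0.18 0.1 -0.2 -6 -10.39 0 0.2;-0.2 0.11 -0.23 -6.75 -11.69 0 0.2;-0.22 0.13 -0.25 -7.5 -12.99 0 0.2;-0.24 0.14 -0.28 -8.25 -14.29 0 0.2;-0.26 0.15 -0.31 -9 -15.59 0 0.2")

```text
clock: 30.95
tool_pos: [0.5461, 0.2189, 0.4487]
tcp_rot: [[0.984, 0.004, -0.176], [0.176, -0.002, 0.984], [0.003, -1.0, -0.002]]
force: [0.7, -0.2, -1.8]
opening: 0.0407
gripper_force: 63.6
```

send_rows(targets="0.02 -0.01 -0.03 -0.75 -1.3 0 0.2;0.04 -0.03 -0.05 -1.5 -2.6 0 0.2;0.07 -0.04 -0.08 -2.25 -3.9 0 0.2;0.09 -0.05 -0.1 -3 -5.2 0 0.2;0.11 -0.06 -0.13 -3.75 -6.5 0 0.2;0.13 -0.08 -0.15 -4.5 -7.79 0 0.2;0.15 -0.09 -0.18 -5.25 -9.09 0 0.2;0.18 -0.1 -0.2 -6 -10.39 0 0.2;0.2 -0.11 -0.23 -6.75 -11.69 0 0.2;0.22 -0.13 -0.25 -7.5 -12.99 0 0.2;0.24 -0.14 -0.28 -8.25 -14.29 0 0.2;0.26 -0.15 -0.31 -9 -15.59 0 0.2")

```text
clock: 32.15
tool_pos: [0.556, 0.2132, 0.4368]
tcp_rot: [[0.319, 0.867, 0.383], [0.56, -0.498, 0.662], [0.764, 0.004, -0.645]]
force: [-0.8, -0.6, -2.2]
opening: 0.0404
gripper_force: 63.0
```

send_rows(targets="0.01 0.33 -1 0 0 0.4 0.2;0.02 0.67 -2 0 0 0.8 0.2;0.03 1 -3 0 0 1.2 0.2;0.05 1.33 -4 0 0 1.6 0.2;0.06 1.67 -5 0 0 2 0.2;0.06 1.67 -5.68 0 0 2 0.2;0.06 1.67 -6.36 0 0 2 0.2;0.06 1.67 -7.04 0 0 2 0.2;0.06 1.67 -7.71 0 0 2 0.2;0.06 1.67 -8.39 0 0 2 0.2;0.06 1.67 -9.07 0 0 2 0.2;0.06 1.67 -9.75 0 0 2 0.2")

```text
clock: 33.35
tool_pos: [0.5589, 0.28, 0.0457]
tcp_rot: [[0.221, 0.94, 0.26], [0.605, -0.341, 0.719], [0.765, -0.001, -0.644]]
force: [0.6, -0.5, -2.1]
opening: 0.0403
gripper_force: 63.1
```

send_rows(targets="0 0 0 0 0 0 0.2;0 0 0 0 0 0 0.2")

```text
clock: 33.55
tool_pos: [0.5587, 0.2802, 0.0467]
tcp_rot: [[0.222, 0.94, 0.259], [0.605, -0.341, 0.72], [0.765, -0.003, -0.644]]
force: [-0.3, 0.3, -2.5]
opening: 0.0402
gripper_force: 63.1
```

```bash
python3 st.py
python3 - <<'E'
from plan import *
t=np.array([.476,.298])-.085*np.array([-.925,.381])
print(t,G(*t,.06,70)); p=snap('side');q=snap('top')
for c in(p,q): print([(n,np.round(d['xyz'],3),d['conf']) for n in('jar_grey','jar_blue','jar_yellow','polish','mat') for d in manip.landmark_of(c,n)[:1]])
E
```

```text
33.55 [-0.0004  0.3278  2.1175  1.2814  0.8497 -0.6338] [0.5587 0.2802 0.0467] ydir deg -19.95 z [ 0.2593  0.7198 -0.644 ] F [-0.268   0.3408 -2.5385] op 0.0402 63.1
[0.5546 0.2656] (array([0.5596, 0.2793, 0.0478]), array([[ 0.2198,  0.9397,  0.262 ],
       [ 0.604 , -0.342 ,  0.7198],
       [ 0.766 ,  0.    , -0.6428]]))
[('jar_grey', array([0.55 , 0.27 , 0.014]), 0.7), ('jar_yellow', array([ 0.479, -0.362, -0.004]), 0.72), ('polish', array([0.688, 0.37 , 0.002]), 0.77), ('mat', array([0.474, 0.294, 0.005]), 0.81)]
[('jar_grey', array([0.558, 0.268, 0.016]), 0.57), ('jar_blue', array([0.548, 0.006, 0.004]), 0.74), ('jar_yellow', array([ 0.563, -0.152,  0.009]), 0.53), ('polish', array([0.686, 0.37 , 0.001]), 0.97), ('mat', array([0.477, 0.3  , 0.002]), 0.67)]
```

send_rows(targets="0 0 -0.15 0 0 0 0.2;0 0 -0.25 0 0 0 0.2;0 0 -0.32 0 0 0 0.2;0 0 -0.32 0 0 0 0.2")

```text
clock: 34.55
tool_pos: [0.5591, 0.2804, 0.0347]
tcp_rot: [[0.22, 0.94, 0.26], [0.603, -0.341, 0.721], [0.767, -0.003, -0.642]]
force: [-1.5, -0.9, 3.6]
opening: 0.0402
gripper_force: 63.3
```

send_rows(targets="0 0 0 0 0 0 0.7;0 0 0 0 0 0 0.7;0 0 0 0 0 0 0.7;0 0 0 0 0 0 0.7;0 0 0.5 0 0 0 0.7;0 0 1.3 0 0 0 0.7;0 0 2.2 0 0 0 0.7;0 0 3.2 0 0 0 0.7;0 0 4.2 0 0 0 0.7;0 0 4.2 0 0 0 0.7")

```text
clock: 35.55
tool_pos: [0.5622, 0.2803, 0.2098]
tcp_rot: [[0.211, 0.94, 0.269], [0.604, -0.342, 0.72], [0.768, 0.01, -0.64]]
force: [-0.1, 0.2, 0.1]
opening: 0.0598
gripper_force: 0.0
```

```bash
python3 st.py; python3 jars.py
python3 - <<'E'
from plan import *
s=now()
b=(.546,.008)
rows(s,[(G(.53,.1,.3,45),.7),(G(*b,.17,14),.7,3)])
E
```

```text
35.55 [-0.0001  0.0358  2.0786  1.0545  0.9755 -0.2649] [0.5622 0.2803 0.2098] ydir deg -19.97 z [ 0.2686  0.72   -0.6399] F [-0.0627  0.2228  0.0698] op 0.0598 0.0
(array([ 564. , -147.9]), array([38.5, 37.2]), 19.6) 157 0.08068100852764018
(array([545.4,   6.8]), array([38.5, 38. ]), 10.8) 155 0.08130772166567819
jar_grey []
jar_blue [(array([0.544, 0.006, 0.004]), 0.63)]
jar_yellow [(array([ 0.561, -0.153,  0.006]), 0.71), (array([ 0.479, -0.356,  0.   ]), 0.22)]
jar_grey [(array([0.553, 0.271, 0.003]), 0.73)]
jar_blue [(array([0.546, 0.006, 0.003]), 0.53)]
jar_yellow []
-0.09 -0.85 0.44 0 -0.01 -1 0.7;-0.18 -1.7 0.88 0 -0.03 -2 0.7;-0.27 -2.55 1.32 0 -0.04 -3.01 0.7;-0.35 -3.39 1.76 0 -0.05 -4.01 0.7;-0.44 -4.24 2.2 0 -0.06 -5.01 0.7;-0.32 -4.86 1.38 0 -0.06 -6.56 0.7;-0.19 -5.48 0.57 -0.01 -0.06 -8.11 0.7;-0.07 -6.09 -0.24 -0.01 -0.06 -9.66 0.7;0.05 -6.71 -1.05 -0.02 -0.06 -11.21 0.7;0.05 -6.71 -1.05 -0.02 -0.06 -11.21 0.7;0.05 -6.71 -1.05 -0.02 -0.06 -11.21 0.7;0.05 -6.71 -1.05 -0.02 -0.06 -11.21 0.7
rate/limit 0.61 rows 12 end q [-0.3636 -0.194   2.4016  1.255   0.4784 -0.0679]
```

send_rows(targets="-0.09 -0.85 0.44 0 0 -1 0.7;-0.18 -1.7 0.88 0 -0.03 -2 0.7;-0.27 -2.55 1.32 0 -0.04 -3.01 0.7;-0.35 -3.39 1.76 0 -0.05 -4.01 0.7;-0.44 -4.24 2.2 0 -0.06 -5.01 0.7;-0.32 -4.86 1.38 0 -0.06 -6.56 0.7;-0.19 -5.48 0.57 -0.01 -0.06 -8.11 0.7;-0.07 -6.09 -0.24 -0.01 -0.06 -9.66 0.7;0.05 -6.73 -1.05 -0.02 -0.06 -11.21 0.7;0.05 -6.73 -1.05 -0.02 -0.06 -11.21 0.7;0.05 -6.73 -1.05 -0.02 -0.06 -11.21 0.7;0.05 -6.73 -1.05 -0.02 -0.06 -11.21 0.7")

```text
clock: 37.15
tool_pos: [0.5619, 0.0109, 0.1619]
tcp_rot: [[0.62, 0.244, 0.746], [0.159, -0.97, 0.185], [0.768, 0.004, -0.64]]
force: [-0.4, 0.2, 0.8]
opening: 0.0599
gripper_force: 0.0
```

```bash
python3 st.py
python3 - <<'E'
from plan import *
p=snap('side','s9.png'); print([(n,np.round(d['xyz'],3),d['conf']) for n in('jar_grey','jar_blue','jar_yellow') for d in manip.landmark_of(p,n)[:1]])
rows(now(),[(G(.5455,.007,.047,14),.7,1,.7),(G(.5455,.007,.047,14),.2,6)])
E
```

```text
37.15 [-0.3636 -0.198   2.397   1.2463  0.4801 -0.0612] [0.5619 0.0109 0.1619] ydir deg -75.87 z [ 0.7455  0.1848 -0.6404] F [-0.421   0.2102  0.8024] op 0.0599 0.0
[('jar_blue', array([0.544, 0.006, 0.003]), 0.77), ('jar_yellow', array([ 0.562, -0.151,  0.004]), 0.68)]
-0.01 0 -0.63 0.01 0.01 0 0.7;-0.02 0 -1.27 0.02 0.02 -0.01 0.7;-0.03 0 -1.9 0.03 0.03 -0.01 0.7;-0.04 -0.01 -2.54 0.04 0.04 -0.01 0.7;-0.05 -0.01 -3.17 0.04 0.05 -0.01 0.7;-0.05 -0.01 -3.17 0.04 0.05 -0.01 0.7;-0.05 -0.01 -3.17 0.04 0.05 -0.01 0.2;-0.05 -0.01 -3.17 0.04 0.05 -0.01 0.2;-0.05 -0.01 -3.17 0.04 0.05 -0.01 0.2;-0.05 -0.01 -3.17 0.04 0.05 -0.01 0.2;-0.05 -0.01 -3.17 0.04 0.05 -0.01 0.2;-0.05 -0.01 -3.17 0.04 0.05 -0.01 0.2
0 0 0 0 0 0 0.2
rate/limit 0.71 rows 13 end q [-0.3667  0.1284  2.4147  1.9125  0.4853 -0.8053]
```

View pics/s9.png

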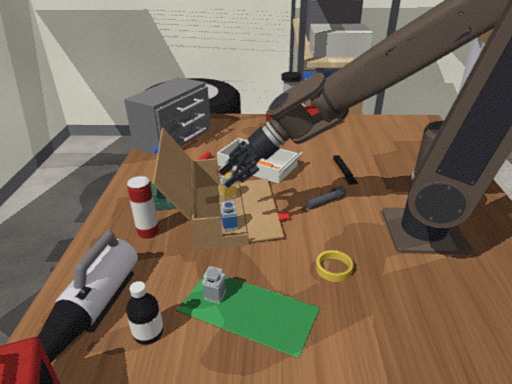

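The grey jar stands on the mat at (213,288), and the gripper is over the blue jar. Grip it, then repeat the sequence.

send_rows(targets="-0.01 0 -0.63 0 0 0 0.7;-0.02 0 -1.27 0.02 0.02 0 0.7;-0.03 0 -1.9 0.03 0.03 0 0.7;-0.04 0 -2.54 0.04 0.04 0 0.7;-0.05 0 -3.15 0.04 0.05 0 0.7;-0.05 0 -3.15 0.04 0.05 0 0.7;-0.05 0 -3.15 0.04 0.05 0 0.2;-0.05 0 -3.15 0.04 0.05 0 0.2;-0.05 0 -3.15 0.04 0.05 0 0.2;-0.05 0 -3.15 0.04 0.05 0 0.2;-0.05 0 -3.15 0.04 0.05 0 0.2;-0.05 0 -3.15 0.04 0.05 0 0.2")

```text
clock: 38.55
tool_pos: [0.5597, 0.0105, 0.0354]
tcp_rot: [[0.624, 0.242, 0.743], [0.155, -0.97, 0.186], [0.766, -0.001, -0.643]]
force: [-5.5, -2.3, 6.4]
opening: 0.0393
gripper_force: 62.5
```

```bash
python3 st.py
python3 - <<'E'
from plan import *
s=now()
rows(s,[(G(.5455,.007,.18,14),.2,0,.7),(G(.53,.05,.38,30),.2),(G(.55,.2,.45,60),.2,2)])
t=np.array([.476,.298])
print('down',t); rows(G(.55,.2,.45,60),[(G(*t,.25,70),.2,0),(G(*t,.06,70),.2,2,.7)])
E
```

```text
38.55 [-0.3669  0.1267  2.4149  1.9095  0.4852 -0.8017] [0.5597 0.0105 0.0354] ydir deg -76.01 z [ 0.7434  0.1856 -0.6426] F [-5.4928 -2.3284  6.422 ] op 0.0393 62.5
0 0 0.66 0 0 0 0.2;0 0 1.32 0 0 0 0.2;0 0 1.99 0 0 0 0.2;0 0 2.65 -0.01 0 0 0.2;0 0 3.31 -0.01 0 0 0.2;-0.09 0.23 4.31 -0.01 0 0.64 0.2;-0.17 0.47 5.31 -0.01 0 1.28 0.2;-0.26 0.7 6.31 -0.01 0 1.92 0.2;-0.34 0.94 7.31 -0.01 0 2.56 0.2;-0.43 1.17 8.31 -0.01 0 3.2 0.2;-0.33 2.14 8.75 -0.01 0 4.7 0.2;-0.24 3.11 9.18 -0.01 0 6.2 0.2
0.09 0.97 0.44 0 0 1.5 0.2;0.18 1.94 0.88 0 0 3 0.2;0.18 1.94 0.88 0 0 3 0.2;0.18 1.94 0.88 0 0 3 0.2
rate/limit 0.75 rows 16 end q [-0.1172 -0.2637  1.921   0.8531  1.2056  0.2016]
down [0.476 0.298]
-0.32 0.41 -0.83 0 0 0.33 0.2;-0.64 0.83 -1.67 0 0 0.67 0.2;-0.95 1.24 -2.5 0 0 1 0.2;-1.27 1.65 -3.33 0 0 1.33 0.2;-1.59 2.06 -4.17 0 0 1.67 0.2;-1.91 2.48 -5 0 0 2 0.2;-1.91 2.48 -5.68 0 0 2 0.2;-1.91 2.48 -6.36 0 0 2 0.2;-1.91 2.48 -7.04 0 0 2 0.2;-1.91 2.48 -7.71 0 0 2 0.2;-1.91 2.48 -8.39 0 0 2 0.2;-1.91 2.48 -9.07 0 0 2 0.2
0 0 -0.68 0 0 0 0.2;0 0 -0.68 0 0 0 0.2;0 0 -0.68 0 0 0 0.2
rate/limit 0.39 rows 15 end q [ 0.0745  0.2067  2.2777  1.3683  0.7936 -0.6742]
```

send_rows(targets="0 0 0.66 0 0 0 0.2;0 0 1.32 0 0 0 0.2;0 0 1.99 0 0 0 0.2;0 0 2.65 0 0 0 0.2;0 0 3.31 0 0 0 0.2;-0.09 0.23 4.31 0 0 0.64 0.2;-0.17 0.47 5.31 0 0 1.28 0.2;-0.26 0.7 6.31 0 0 1.92 0.2;-0.34 0.94 7.31 0 0 2.56 0.2;-0.43 1.17 8.31 0 0 3.2 0.2;-0.33 2.14 8.75 0 0 4.7 0.2;-0.24 3.11 9.18 0 0 6.2 0.2")

```text
clock: 39.75
tool_pos: [0.5485, 0.1358, 0.4027]
tcp_rot: [[0.454, 0.71, 0.539], [0.459, -0.704, 0.542], [0.764, 0.001, -0.645]]
force: [0.2, -0.8, -1.4]
opening: 0.0395
gripper_force: 61.6
```

send_rows(targets="0.09 0.97 0.44 0 0 1.5 0.2;0.18 1.94 0.88 0 0 3 0.2;0.18 1.94 0.88 0 0 3 0.2;0.18 1.94 0.88 0 0 3 0.2")

```text
clock: 40.15
tool_pos: [0.5559, 0.2132, 0.4352]
tcp_rot: [[0.324, 0.867, 0.379], [0.56, -0.499, 0.662], [0.763, -0.002, -0.647]]
force: [0.2, -0.3, -2.0]
opening: 0.0394
gripper_force: 61.5
```

```bash
python3 st.py
python3 - <<'E'
from plan import *
print(G(.55,.2,.45,60)[0])
p=snap('side'); print([(n,np.round(d['xyz'],3),d['conf']) for n in('jar_grey','jar_blue','jar_yellow') for d in manip.landmark_of(p,n)[:1]])
E
```

```text
40.15 [-0.1152 -0.264   1.9241  0.8488  1.2055  0.2033] [0.5559 0.2132 0.4352] ydir deg -29.93 z [ 0.3793  0.6618 -0.6467] F [ 0.2336 -0.2581 -1.9625] op 0.0394 61.5
[0.5573 0.2126 0.4378]
[('jar_grey', array([0.553, 0.268, 0.003]), 0.67), ('jar_blue', array([0.546, 0.201, 0.406]), 0.66), ('jar_yellow', array([ 0.561, -0.151,  0.005]), 0.73)]
```

send_rows(targets="-0.02 0.01 0.03 0.75 1.3 0 0.2;-0.04 0.03 0.05 1.5 2.6 0 0.2;-0.07 0.04 0.08 2.25 3.9 0 0.2;-0.09 0.05 0.1 3 5.2 0 0.2;-0.11 0.06 0.13 3.75 6.5 0 0.2;-0.13 0.08 0.15 4.5 7.79 0 0.2;-0.15 0.09 0.18 5.25 9.09 0 0.2;-0.18 0.1 0.2 6 10.39 0 0.2;-0.2 0.11 0.23 6.75 11.69 0 0.2;-0.22 0.13 0.25 7.5 12.99 0 0.2;-0.24 0.14 0.28 8.25 14.29 0 0.2;-0.26 0.15 0.31 9 15.59 0 0.2")

```text
clock: 41.55
tool_pos: [0.5463, 0.2178, 0.4483]
tcp_rot: [[0.985, -0.006, -0.174], [0.174, 0.002, 0.985], [-0.006, -1.0, 0.003]]
force: [0.2, 0.8, -1.8]
opening: 0.0394
gripper_force: 61.7
```

send_rows(targets="0.02 -0.01 0.03 0.75 1.3 0 0.2;0.04 -0.03 0.05 1.5 2.6 0 0.2;0.07 -0.04 0.08 2.25 3.9 0 0.2;0.09 -0.05 0.1 3 5.2 0 0.2;0.11 -0.06 0.13 3.75 6.5 0 0.2;0.13 -0.08 0.15 4.5 7.79 0 0.2;0.15 -0.09 0.18 5.25 9.09 0 0.2;0.18 -0.1 0.2 6 10.39 0 0.2;0.2 -0.11 0.23 6.75 11.69 0 0.2;0.22 -0.13 0.25 7.5 12.99 0 0.2;0.24 -0.14 0.28 8.25 14.29 0 0.2;0.26 -0.15 0.31 9 15.59 0 0.2")

```text
clock: 42.75
tool_pos: [0.5566, 0.2118, 0.4602]
tcp_rot: [[0.317, -0.865, 0.389], [0.56, 0.502, 0.659], [-0.765, 0.009, 0.644]]
force: [-0.7, -0.5, -2.1]
opening: 0.0395
gripper_force: 61.8
```

send_rows(targets="0 0 0 0 0 0 0.2;0 0 0 0 0 0 0.2;0 0 0 0 0 0 0.2;0 0 0 0 0 0 0.2;0 0 0 0 0 0 0.2;0 0 0 0 0 0 0.2;0 0 0 0 0 0 0.2;0 0 0 0 0 0 0.2;0 0 0 0 0 0 0.2;0 0 0 0 0 0 0.2;0 0 0 0 0 0 0.2;0 0 0 0 0 0 0.2")

```text
clock: 43.95
tool_pos: [0.5564, 0.2128, 0.4611]
tcp_rot: [[0.321, -0.866, 0.383], [0.559, 0.5, 0.661], [-0.764, 0.001, 0.645]]
force: [0.1, -0.1, -1.4]
opening: 0.0395
gripper_force: 61.8
```

send_rows(targets="0 0 0 0 0 0 0.2;0 0 0 0 0 0 0.2;0 0 0 0 0 0 0.2;0 0 0 0 0 0 0.2;0 0 0 0 0 0 0.2;0 0 0 0 0 0 0.2;0 0 0 0 0 0 0.2;0 0 0 0 0 0 0.2;0 0 0 0 0 0 0.2;0 0 0 0 0 0 0.2;0 0 0 0 0 0 0.2;0 0 0 0 0 0 0.2")

```text
clock: 45.15
tool_pos: [0.5564, 0.2128, 0.461]
tcp_rot: [[0.321, -0.866, 0.383], [0.559, 0.5, 0.661], [-0.764, 0.002, 0.645]]
force: [-0.4, 0.1, -0.8]
opening: 0.0391
gripper_force: 61.8
```

```bash
python3 st.py
python3 - <<'E'
from plan import *
p=snap('side'); print([(n,np.round(d['xyz'],3),d['conf']) for n in('jar_grey','jar_blue','jar_yellow') for d in manip.landmark_of(p,n)[:1]])
E
```

```text
45.15 [-0.1159  0.0578  2.2076  2.3481  1.7511  2.3716] [0.5564 0.2128 0.461 ] ydir deg 150.0 z [0.383  0.6614 0.6449] F [-0.4001  0.1262 -0.834 ] op 0.0391 61.8
[('jar_grey', array([0.552, 0.272, 0.003]), 0.75), ('jar_blue', array([0.549, 0.202, 0.49 ]), 0.91), ('jar_yellow', array([ 0.562, -0.15 ,  0.003]), 0.62)]
```

send_rows(targets="-0.02 0.01 -0.03 -0.75 -1.3 0 0.2;-0.04 0.03 -0.05 -1.5 -2.6 0 0.2;-0.07 0.04 -0.08 -2.25 -3.9 0 0.2;-0.09 0.05 -0.1 -3 -5.2 0 0.2;-0.11 0.06 -0.13 -3.75 -6.5 0 0.2;-0.13 0.08 -0.15 -4.5 -7.79 0 0.2;-0.15 0.09 -0.18 -5.25 -9.09 0 0.2;-0.18 0.1 -0.2 -6 -10.39 0 0.2;-0.2 0.11 -0.23 -6.75 -11.69 0 0.2;-0.22 0.13 -0.25 -7.5 -12.99 0 0.2;-0.24 0.14 -0.28 -8.25 -14.29 0 0.2;-0.26 0.15 -0.31 -9 -15.59 0 0.2")

```text
clock: 46.55
tool_pos: [0.5461, 0.2185, 0.4483]
tcp_rot: [[0.984, 0.003, -0.177], [0.177, -0.002, 0.984], [0.003, -1.0, -0.003]]
force: [-0.8, -0.3, -1.7]
opening: 0.0395
gripper_force: 61.8
```

send_rows(targets="0.02 -0.01 -0.03 -0.75 -1.3 0 0.2;0.04 -0.03 -0.05 -1.5 -2.6 0 0.2;0.07 -0.04 -0.08 -2.25 -3.9 0 0.2;0.09 -0.05 -0.1 -3 -5.2 0 0.2;0.11 -0.06 -0.13 -3.75 -6.5 0 0.2;0.13 -0.08 -0.15 -4.5 -7.79 0 0.2;0.15 -0.09 -0.18 -5.25 -9.09 0 0.2;0.18 -0.1 -0.2 -6 -10.39 0 0.2;0.2 -0.11 -0.23 -6.75 -11.69 0 0.2;0.22 -0.13 -0.25 -7.5 -12.99 0 0.2;0.24 -0.14 -0.28 -8.25 -14.29 0 0.2;0.26 -0.15 -0.31 -9 -15.59 0 0.2")

```text
clock: 47.75
tool_pos: [0.5561, 0.2127, 0.4365]
tcp_rot: [[0.319, 0.867, 0.383], [0.561, -0.499, 0.661], [0.764, 0.004, -0.645]]
force: [-0.5, 0.5, -1.8]
opening: 0.0393
gripper_force: 61.6
```

send_rows(targets="-0.32 0.41 -0.83 0 0 0.33 0.2;-0.64 0.83 -1.67 0 0 0.67 0.2;-0.95 1.24 -2.5 0 0 1 0.2;-1.27 1.65 -3.33 0 0 1.33 0.2;-1.59 2.06 -4.17 0 0 1.67 0.2;-1.91 2.48 -5 0 0 2 0.2;-1.91 2.48 -5.68 0 0 2 0.2;-1.91 2.48 -6.36 0 0 2 0.2;-1.91 2.48 -7.04 0 0 2 0.2;-1.91 2.48 -7.71 0 0 2 0.2;-1.91 2.48 -8.39 0 0 2 0.2;-1.91 2.48 -9.07 0 0 2 0.2")

```text
clock: 48.95
tool_pos: [0.4801, 0.3121, 0.0727]
tcp_rot: [[0.221, 0.94, 0.261], [0.606, -0.342, 0.719], [0.765, -0.001, -0.645]]
force: [0.9, -0.3, -2.4]
opening: 0.0396
gripper_force: 61.5
```

send_rows(targets="0 0 -0.68 0 0 0 0.2;0 0 -0.68 0 0 0 0.2;0 0 -0.68 0 0 0 0.2")

```text
clock: 49.25
tool_pos: [0.4799, 0.3121, 0.0464]
tcp_rot: [[0.222, 0.94, 0.26], [0.605, -0.342, 0.719], [0.764, -0.003, -0.645]]
force: [0.1, 0.3, -1.3]
opening: 0.0393
gripper_force: 61.4
```

```bash
python3 st.py
python3 - <<'E'
from plan import *
print(G(.476,.298,.06,70)[0])
for c in('side','top'):
  p=snap(c); print([(n,np.round(d['xyz'],3),d['conf']) for n in('jar_grey','jar_blue','jar_yellow') for d in manip.landmark_of(p,n)[:1]])
E
```

```text
49.25 [ 0.0762  0.2086  2.2782  1.3674  0.792  -0.6721] [0.4799 0.3121 0.0464] ydir deg -20.0 z [ 0.2598  0.7189 -0.6447] F [ 0.1498  0.3251 -1.2985] op 0.0393 61.4
[0.481  0.3117 0.0478]
[('jar_grey', array([0.55 , 0.269, 0.004]), 0.85), ('jar_blue', array([0.471, 0.301, 0.016]), 0.88), ('jar_yellow', array([ 0.561, -0.149,  0.004]), 0.77)]
[('jar_grey', array([0.557, 0.268, 0.003]), 0.68), ('jar_blue', array([0.478, 0.298, 0.015]), 0.54), ('jar_yellow', array([ 0.563, -0.152,  0.008]), 0.74)]
```

send_rows(targets="0 0 -0.15 0 0 0 0.2;0 0 -0.25 0 0 0 0.2;0 0 -0.31 0 0 0 0.2;0 0 -0.31 0 0 0 0.2")

```text
clock: 50.05
tool_pos: [0.4802, 0.3124, 0.0344]
tcp_rot: [[0.222, 0.94, 0.26], [0.604, -0.342, 0.72], [0.766, -0.003, -0.643]]
force: [-1.3, 0.2, 2.9]
opening: 0.0393
gripper_force: 62.0
```

send_rows(targets="0 0 0 0 0 0 0.65;0 0 0 0 0 0 0.65;0 0 0 0 0 0 0.65;0 0 0 0 0 0 0.65;0 0 0.5 0 0 0 0.65;0 0 1.3 0 0 0 0.65;0 0 2.2 0 0 0 0.65;0 0 3.2 0 0 0 0.65;0 0 4.2 0 0 0 0.65;0 0 4.2 0 0 0 0.65")

```text
clock: 51.05
tool_pos: [0.4832, 0.3125, 0.2095]
tcp_rot: [[0.212, 0.94, 0.269], [0.604, -0.342, 0.72], [0.768, 0.01, -0.64]]
force: [0.3, 1.0, 0.5]
opening: 0.0556
gripper_force: 0.0
```

```bash
python3 st.py; python3 jars.py
python3 - <<'E'
from plan import *
s=now()
b=(.563,-.150)
rows(s,[(G(.53,.15,.32,50),.7),(G(.55,0,.32,25),.7),(G(*b,.17,16),.7,3)])
E
```

```text
51.05 [ 0.0765 -0.1271  2.2353  1.067   0.9207 -0.2181] [0.4832 0.3125 0.2095] ydir deg -20.02 z [ 0.2691  0.7198 -0.6399] F [0.3167 0.9657 0.5303] op 0.0556 0.0
(array([ 562.1, -147.1]), array([37.2, 36.1]), 20.3) 155 0.08084171030969346
jar_grey [(array([0.554, 0.266, 0.004]), 0.56)]
jar_blue []
jar_yellow [(array([ 0.564, -0.151,  0.01 ]), 0.56)]
jar_grey [(array([0.552, 0.266, 0.004]), 0.86)]
jar_blue [(array([0.475, 0.298, 0.005]), 0.79)]
jar_yellow [(array([ 0.565, -0.15 ,  0.003]), 0.79)]
0.3 -0.75 0.54 0 -0.01 -0.8 0.7;0.6 -1.51 1.08 0.01 -0.03 -1.6 0.7;0.9 -2.26 1.62 0.01 -0.04 -2.4 0.7;1.2 -3.02 2.16 0.01 -0.05 -3.2 0.7;1.5 -3.77 2.69 0.02 -0.07 -4 0.7;1.65 -4.74 2.69 0.01 -0.07 -5.25 0.7;1.8 -5.71 2.69 0.01 -0.07 -6.5 0.7;1.95 -6.68 2.69 0.01 -0.07 -7.75 0.7;2.1 -7.64 2.69 0 -0.07 -9 0.7;2.17 -8.4 1.94 0 -0.07 -9.36 0.7;2.24 -9.17 1.19 0 -0.07 -9.72 0.7;2.31 -9.93 0.44 0 -0.07 -10.08 0.7
0.07 -0.76 -0.75 0 0 -0.36 0.7;0.14 -1.52 -1.5 0 0 -0.72 0.7;0.14 -1.52 -1.5 0 0 -0.72 0.7;0.14 -1.52 -1.5 0 0 -0.72 0.7;0.14 -1.52 -1.5 0 0 -0.72 0.7
rate/limit 0.46 rows 17 end q [-0.6985 -0.0281  2.2539  1.1973  0.7509 -0.2697]
```

send_rows(targets="0.3 -0.75 0.54 0 -0.01 -0.8 0.7;0.6 -1.51 1.08 0.01 -0.03 -1.6 0.7;0.9 -2.26 1.62 0.01 -0.04 -2.4 0.7;1.2 -3.02 2.16 0.01 -0.05 -3.2 0.7;1.5 -3.77 2.69 0.02 -0.07 -4 0.7;1.65 -4.74 2.69 0.01 -0.07 -5.25 0.7;1.8 -5.71 2.69 0.01 -0.07 -6.5 0.7;1.95 -6.68 2.69 0.01 -0.07 -7.75 0.7;2.1 -7.64 2.69 0 -0.07 -9 0.7;2.17 -8.4 1.94 0 -0.07 -9.36 0.7;2.24 -9.17 1.19 0 -0.07 -9.72 0.7;2.31 -9.93 0.44 0 -0.07 -10.08 0.7")

```text
clock: 52.65
tool_pos: [0.5721, -0.0864, 0.2179]
tcp_rot: [[0.604, 0.334, 0.723], [0.216, -0.943, 0.254], [0.767, 0.003, -0.642]]
force: [0.8, 0.1, 0.7]
opening: 0.0599
gripper_force: 0.0
```

send_rows(targets="0.07 -0.76 -0.75 0 0 -0.36 0.7;0.14 -1.52 -1.5 0 0 -0.72 0.7;0.14 -1.52 -1.5 0 0 -0.72 0.7;0.14 -1.52 -1.5 0 0 -0.72 0.7;0.14 -1.52 -1.5 0 0 -0.72 0.7")

```text
clock: 53.15
tool_pos: [0.5783, -0.1455, 0.1604]
tcp_rot: [[0.615, 0.277, 0.738], [0.18, -0.961, 0.21], [0.768, 0.003, -0.641]]
force: [-0.0, 0.3, -0.3]
opening: 0.0597
gripper_force: 0.0
```

```bash
python3 st.py
python3 - <<'E'
from plan import *
for c in('side','top'):
  p=snap(c,'y_%s.png'%c); print([(n,np.round(d['xyz'],3),d['conf']) for n in('jar_grey','jar_blue','jar_yellow') for d in manip.landmark_of(p,n)[:1]])
rows(now(),[(G(.563,-.150,.047,16),.7,1,.7),(G(.563,-.150,.047,16),.2,5)])
E
```

```text
53.15 [-0.696  -0.0311  2.252   1.1971  0.7502 -0.2681] [ 0.5783 -0.1455  0.1604] ydir deg -73.94 z [ 0.7383  0.2103 -0.6409] F [-0.003   0.3208 -0.2507] op 0.0597 0.0
[('jar_grey', array([0.55 , 0.271, 0.002]), 0.72), ('jar_yellow', array([ 0.562, -0.152,  0.005]), 0.69)]
[('jar_grey', array([0.557, 0.267, 0.003]), 0.61), ('jar_blue', array([0.475, 0.299, 0.001]), 0.75), ('jar_yellow', array([ 0.563, -0.149,  0.01 ]), 0.74)]
-0.01 0 -0.78 0.01 0.01 0 0.7;-0.01 0 -1.57 0.02 0.02 0 0.7;-0.02 -0.01 -2.35 0.03 0.03 -0.01 0.7;-0.03 -0.01 -3.13 0.04 0.04 -0.01 0.7;-0.03 -0.01 -3.13 0.04 0.04 -0.01 0.7;-0.03 -0.01 -3.13 0.04 0.04 -0.01 0.2;-0.03 -0.01 -3.13 0.04 0.04 -0.01 0.2;-0.03 -0.01 -3.13 0.04 0.04 -0.01 0.2;-0.03 -0.01 -3.13 0.04 0.04 -0.01 0.2;-0.03 -0.01 -3.13 0.04 0.04 -0.01 0.2;-0.03 -0.01 -3.13 0.04 0.04 -0.01 0.2
rate/limit 0.50 rows 11 end q [-0.6985  0.2473  2.2644  1.5195  0.6894 -0.6953]
```

View pics/y_side.png

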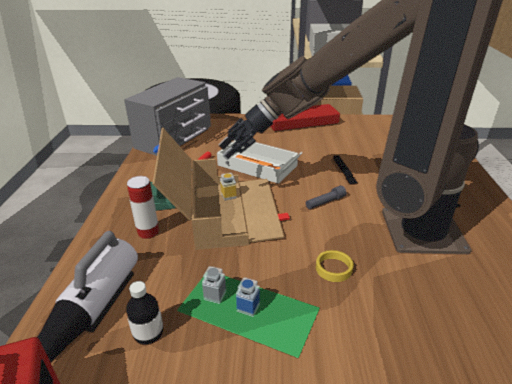

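Grey (213,287) and blue (248,297) stand on the mat, and yellow (228,187) is still in the carton. Grip yellow.

send_rows(targets="-0.01 0 -0.78 0 0 0 0.7;-0.01 0 -1.57 0.02 0.02 0 0.7;-0.02 -0.01 -2.35 0.03 0.03 0 0.7;-0.03 -0.01 -3.13 0.04 0.04 0 0.7;-0.03 -0.01 -3.13 0.04 0.04 0 0.7;-0.03 -0.01 -3.13 0.04 0.04 0 0.7;-0.03 -0.01 -3.13 0.04 0.04 0 0.2;-0.03 -0.01 -3.13 0.04 0.04 0 0.2;-0.03 -0.01 -3.13 0.04 0.04 0 0.2;-0.03 -0.01 -3.13 0.04 0.04 0 0.2;-0.03 -0.01 -3.13 0.04 0.04 0 0.2;-0.03 -0.01 -3.13 0.04 0.04 0 0.2")

```text
clock: 54.75
tool_pos: [0.5783, -0.1473, 0.037]
tcp_rot: [[0.615, 0.275, 0.739], [0.177, -0.961, 0.211], [0.768, 0.001, -0.64]]
force: [-3.2, -0.5, 7.3]
opening: 0.0403
gripper_force: 60.7
```

```bash
python3 st.py
python3 - <<'E'
from plan import *
s=now()
rows(s,[(G(.563,-.15,.18,16),.2,0,.7),(G(.55,0,.38,30),.2),(G(.55,.2,.45,60),.2,2)])
t=np.array([.476,.298])+.085*np.array([-.925,.381])
print('down',t); rows(G(.55,.2,.45,60),[(G(*t,.25,70),.2,0),(G(*t,.06,70),.2,2,.7)])
rows(G(*t,.048,70),[(G(*t,.22,70),.7)])
E
```

```text
54.75 [-0.6999  0.2458  2.2618  1.5184  0.6923 -0.6931] [ 0.5783 -0.1473  0.037 ] ydir deg -74.01 z [ 0.7387  0.2113 -0.64  ] F [-3.1804 -0.5434  7.2598] op 0.0403 60.7
-0.01 0.01 0.65 0 0.01 0 0.2;-0.01 0.01 1.31 0 0.02 0 0.2;-0.02 0.02 1.96 0 0.03 0 0.2;-0.03 0.03 2.62 0 0.03 0 0.2;-0.03 0.03 3.27 0 0.04 0 0.2;-0.09 0.67 4.1 0 0.04 0.47 0.2;-0.15 1.31 4.94 -0.01 0.04 0.94 0.2;-0.21 1.95 5.77 -0.01 0.04 1.4 0.2;-0.27 2.59 6.6 -0.01 0.04 1.87 0.2;-0.33 3.23 7.44 -0.01 0.04 2.34 0.2;-0.39 3.87 8.27 -0.01 0.04 2.8 0.2;-0.42 4.89 8.62 -0.01 0.04 4 0.2
-0.03 1.03 0.35 0 0 1.2 0.2;-0.05 2.05 0.7 0 0 2.4 0.2;-0.08 3.08 1.05 0 0 3.6 0.2;-0.11 4.11 1.4 0 0 4.8 0.2;-0.11 4.11 1.4 0 0 4.8 0.2;-0.11 4.11 1.4 0 0 4.8 0.2
rate/limit 0.44 rows 18 end q [-0.1172 -0.2637  1.921   0.8531  1.2056  0.2016]
down [0.3974 0.3304]
-0.55 0.47 -0.71 0 0 0.29 0.2;-1.11 0.94 -1.43 0 0 0.57 0.2;-1.66 1.41 -2.14 0 0 0.86 0.2;-2.21 1.88 -2.86 0 0 1.14 0.2;-2.77 2.35 -3.57 0 0 1.43 0.2;-3.32 2.82 -4.29 0 0 1.71 0.2;-3.87 3.29 -5 0 0 2 0.2;-3.87 3.29 -5.68 0 0 2 0.2;-3.87 3.29 -6.36 0 0 2 0.2;-3.87 3.29 -7.04 0 0 2 0.2;-3.87 3.29 -7.71 0 0 2 0.2;-3.87 3.29 -8.39 0 0 2 0.2
0 0 -0.68 0 0 0 0.2;0 0 -1.36 0 0 0 0.2;0 0 -1.36 0 0 0 0.2;0 0 -1.36 0 0 0 0.2
rate/limit 0.51 rows 16 end q [ 0.182   0.0879  2.42    1.4683  0.7262 -0.6937]
0 0 1.07 0 0 0 0.7;0 0 2.15 0 0 0 0.7;0 0 3.22 0 0 0 0.7;0 0 4.3 0 0 0 0.7
rate/limit 0.80 rows 4 end q [ 0.182  -0.296   2.3738  1.0561  0.8616 -0.1154]
```

send_rows(targets="-0.01 0.01 0.65 0 0 0 0.2;-0.01 0.01 1.31 0 0.02 0 0.2;-0.02 0.02 1.96 0 0.03 0 0.2;-0.03 0.03 2.62 0 0.03 0 0.2;-0.03 0.03 3.27 0 0.04 0 0.2;-0.09 0.67 4.1 0 0.04 0.47 0.2;-0.15 1.31 4.94 0 0.04 0.94 0.2;-0.21 1.95 5.77 0 0.04 1.4 0.2;-0.27 2.59 6.6 0 0.04 1.87 0.2;-0.33 3.23 7.44 0 0.04 2.34 0.2;-0.39 3.87 8.27 0 0.04 2.8 0.2;-0.42 4.89 8.62 0 0.04 4 0.2")

```text
clock: 55.95
tool_pos: [0.5597, 0.0497, 0.3831]
tcp_rot: [[0.519, 0.589, 0.619], [0.381, -0.808, 0.449], [0.765, 0.003, -0.644]]
force: [0.9, -0.2, -1.9]
opening: 0.0402
gripper_force: 60.1
```

send_rows(targets="-0.03 1.03 0.35 0 0 1.2 0.2;-0.05 2.05 0.7 0 0 2.4 0.2;-0.08 3.08 1.05 0 0 3.6 0.2;-0.11 4.11 1.4 0 0 4.8 0.2;-0.11 4.11 1.4 0 0 4.8 0.2;-0.11 4.11 1.4 0 0 4.8 0.2")

```text
clock: 56.55
tool_pos: [0.555, 0.2141, 0.434]
tcp_rot: [[0.325, 0.867, 0.378], [0.56, -0.499, 0.661], [0.762, -0.003, -0.648]]
force: [0.7, -0.6, -2.0]
opening: 0.0401
gripper_force: 60.3
```

```bash
python3 st.py
python3 - <<'E'
from plan import *
print(G(.55,.2,.45,60)[0])
p=snap('side'); print([(n,np.round(d['xyz'],3),d['conf']) for n in('jar_grey','jar_blue','jar_yellow') for d in manip.landmark_of(p,n)[:1]])
E
```

```text
56.55 [-0.1131 -0.2653  1.9267  0.8477  1.2039  0.2047] [0.555  0.2141 0.434 ] ydir deg -29.92 z [ 0.3784  0.6614 -0.6476] F [ 0.7165 -0.6256 -2.042 ] op 0.0401 60.3
[0.5573 0.2126 0.4378]
[('jar_grey', array([0.555, 0.269, 0.004]), 0.81), ('jar_blue', array([0.476, 0.303, 0.004]), 0.58), ('jar_yellow', array([0.545, 0.202, 0.402]), 0.87)]
```

send_rows(targets="-0.02 0.01 0.03 0.75 1.3 0 0.2;-0.04 0.03 0.05 1.5 2.6 0 0.2;-0.07 0.04 0.08 2.25 3.9 0 0.2;-0.09 0.05 0.1 3 5.2 0 0.2;-0.11 0.06 0.13 3.75 6.5 0 0.2;-0.13 0.08 0.15 4.5 7.79 0 0.2;-0.15 0.09 0.18 5.25 9.09 0 0.2;-0.18 0.1 0.2 6 10.39 0 0.2;-0.2 0.11 0.23 6.75 11.69 0 0.2;-0.22 0.13 0.25 7.5 12.99 0 0.2;-0.24 0.14 0.28 8.25 14.29 0 0.2;-0.26 0.15 0.31 9 15.59 0 0.2")

```text
clock: 57.95
tool_pos: [0.5458, 0.2184, 0.447]
tcp_rot: [[0.985, -0.008, -0.175], [0.175, 0.003, 0.985], [-0.007, -1.0, 0.004]]
force: [-0.4, 0.2, -2.1]
opening: 0.0402
gripper_force: 60.9
```

send_rows(targets="0.02 -0.01 0.03 0.75 1.3 0 0.2;0.04 -0.03 0.05 1.5 2.6 0 0.2;0.07 -0.04 0.08 2.25 3.9 0 0.2;0.09 -0.05 0.1 3 5.2 0 0.2;0.11 -0.06 0.13 3.75 6.5 0 0.2;0.13 -0.08 0.15 4.5 7.79 0 0.2;0.15 -0.09 0.18 5.25 9.09 0 0.2;0.18 -0.1 0.2 6 10.39 0 0.2;0.2 -0.11 0.23 6.75 11.69 0 0.2;0.22 -0.13 0.25 7.5 12.99 0 0.2;0.24 -0.14 0.28 8.25 14.29 0 0.2;0.26 -0.15 0.31 9 15.59 0 0.2")

```text
clock: 59.15
tool_pos: [0.5562, 0.2124, 0.4588]
tcp_rot: [[0.317, -0.865, 0.39], [0.562, 0.502, 0.657], [-0.764, 0.011, 0.645]]
force: [-0.3, 0.1, -0.8]
opening: 0.0401
gripper_force: 60.7
```

send_rows(targets="0 0 0 0 0 0 0.2;0 0 0 0 0 0 0.2;0 0 0 0 0 0 0.2;0 0 0 0 0 0 0.2;0 0 0 0 0 0 0.2;0 0 0 0 0 0 0.2;0 0 0 0 0 0 0.2;0 0 0 0 0 0 0.2;0 0 0 0 0 0 0.2;0 0 0 0 0 0 0.2;0 0 0 0 0 0 0.2;0 0 0 0 0 0 0.2")

```text
clock: 60.35
tool_pos: [0.5555, 0.2136, 0.4598]
tcp_rot: [[0.321, -0.866, 0.383], [0.561, 0.5, 0.66], [-0.763, 0.003, 0.646]]
force: [0.2, 1.0, -2.0]
opening: 0.04
gripper_force: 60.6
```

send_rows(targets="0 0 0 0 0 0 0.2;0 0 0 0 0 0 0.2;0 0 0 0 0 0 0.2;0 0 0 0 0 0 0.2;0 0 0 0 0 0 0.2;0 0 0 0 0 0 0.2;0 0 0 0 0 0 0.2;0 0 0 0 0 0 0.2;0 0 0 0 0 0 0.2;0 0 0 0 0 0 0.2;0 0 0 0 0 0 0.2;0 0 0 0 0 0 0.2")

```text
clock: 61.55
tool_pos: [0.5556, 0.2136, 0.4599]
tcp_rot: [[0.321, -0.866, 0.383], [0.561, 0.5, 0.66], [-0.763, 0.003, 0.646]]
force: [-0.8, 0.1, -2.5]
opening: 0.0401
gripper_force: 60.6
```

```bash
python3 st.py
python3 - <<'E'
from plan import *
p=snap('side'); print([(n,np.round(d['xyz'],3),d['conf']) for n in('jar_grey','jar_blue','jar_yellow') for d in manip.landmark_of(p,n)[:1]])
E
```

```text
61.55 [-0.1137  0.0588  2.2099  2.3506  1.7524  2.3696] [0.5556 0.2136 0.4599] ydir deg 150.0 z [0.3834 0.6601 0.6459] F [-0.8018  0.1421 -2.5341] op 0.0401 60.6
[('jar_grey', array([0.55 , 0.27 , 0.002]), 0.56), ('jar_blue', array([0.474, 0.302, 0.005]), 0.86), ('jar_yellow', array([0.547, 0.2  , 0.492]), 0.63)]
```

send_rows(targets="-0.02 0.01 -0.03 -0.75 -1.3 0 0.2;-0.04 0.03 -0.05 -1.5 -2.6 0 0.2;-0.07 0.04 -0.08 -2.25 -3.9 0 0.2;-0.09 0.05 -0.1 -3 -5.2 0 0.2;-0.11 0.06 -0.13 -3.75 -6.5 0 0.2;-0.13 0.08 -0.15 -4.5 -7.79 0 0.2;-0.15 0.09 -0.18 -5.25 -9.09 0 0.2;-0.18 0.1 -0.2 -6 -10.39 0 0.2;-0.2 0.11 -0.23 -6.75 -11.69 0 0.2;-0.22 0.13 -0.25 -7.5 -12.99 0 0.2;-0.24 0.14 -0.28 -8.25 -14.29 0 0.2;-0.26 0.15 -0.31 -9 -15.59 0 0.2")

```text
clock: 62.95
tool_pos: [0.5453, 0.2193, 0.4471]
tcp_rot: [[0.984, 0.002, -0.178], [0.178, -0.002, 0.984], [0.001, -1.0, -0.002]]
force: [-0.2, 0.6, -1.6]
opening: 0.0402
gripper_force: 60.6
```

send_rows(targets="0.02 -0.01 -0.03 -0.75 -1.3 0 0.2;0.04 -0.03 -0.05 -1.5 -2.6 0 0.2;0.07 -0.04 -0.08 -2.25 -3.9 0 0.2;0.09 -0.05 -0.1 -3 -5.2 0 0.2;0.11 -0.06 -0.13 -3.75 -6.5 0 0.2;0.13 -0.08 -0.15 -4.5 -7.79 0 0.2;0.15 -0.09 -0.18 -5.25 -9.09 0 0.2;0.18 -0.1 -0.2 -6 -10.39 0 0.2;0.2 -0.11 -0.23 -6.75 -11.69 0 0.2;0.22 -0.13 -0.25 -7.5 -12.99 0 0.2;0.24 -0.14 -0.28 -8.25 -14.29 0 0.2;0.26 -0.15 -0.31 -9 -15.59 0 0.2")

```text
clock: 64.15
tool_pos: [0.5553, 0.2135, 0.4353]
tcp_rot: [[0.321, 0.867, 0.382], [0.561, -0.499, 0.661], [0.763, 0.002, -0.646]]
force: [-0.5, 1.5, -1.6]
opening: 0.0402
gripper_force: 60.2
```

send_rows(targets="-0.55 0.47 -0.71 0 0 0.29 0.2;-1.11 0.94 -1.43 0 0 0.57 0.2;-1.66 1.41 -2.14 0 0 0.86 0.2;-2.21 1.88 -2.86 0 0 1.14 0.2;-2.77 2.35 -3.57 0 0 1.43 0.2;-3.32 2.82 -4.29 0 0 1.71 0.2;-3.87 3.29 -5 0 0 2 0.2;-3.87 3.29 -5.68 0 0 2 0.2;-3.87 3.29 -6.36 0 0 2 0.2;-3.87 3.29 -7.04 0 0 2 0.2;-3.87 3.29 -7.71 0 0 2 0.2;-3.87 3.29 -8.39 0 0 2 0.2")

```text
clock: 65.35
tool_pos: [0.4007, 0.3453, 0.0988]
tcp_rot: [[0.222, 0.94, 0.26], [0.606, -0.342, 0.718], [0.764, -0.002, -0.645]]
force: [0.0, 0.3, -1.5]
opening: 0.04
gripper_force: 60.6
```

send_rows(targets="0 0 -0.68 0 0 0 0.2;0 0 -1.3 0 0 0 0.2;0 0 -1.3 0 0 0 0.2;0 0 -1.3 0 0 0 0.2")

```text
clock: 65.75
tool_pos: [0.4008, 0.3453, 0.0477]
tcp_rot: [[0.224, 0.94, 0.259], [0.606, -0.342, 0.718], [0.764, -0.004, -0.646]]
force: [0.3, -0.5, -1.3]
opening: 0.0398
gripper_force: 60.6
```

```bash
python3 st.py
python3 - <<'E'
from plan import *
print(G(.3974,.3304,.06,70)[0])
for c in('side','top'):
  p=snap(c); print([(n,np.round(d['xyz'],3),d['conf']) for n in('jar_grey','jar_blue','jar_yellow') for d in manip.landmark_of(p,n)[:1]])
E
```

```text
65.75 [ 0.1868  0.0863  2.42    1.4628  0.7232 -0.6822] [0.4008 0.3453 0.0477] ydir deg -20.0 z [ 0.2586  0.7184 -0.6457] F [ 0.3056 -0.5437 -1.3209] op 0.0398 60.6
[0.4024 0.3441 0.0478]
[('jar_grey', array([0.551, 0.268, 0.002]), 0.72), ('jar_blue', array([0.472, 0.301, 0.004]), 0.64), ('jar_yellow', array([0.396, 0.329, 0.014]), 0.9)]
[('jar_grey', array([0.556, 0.265, 0.004]), 0.77), ('jar_blue', array([ 0.654, -0.056,  0.1  ]), 0.69), ('jar_yellow', array([0.395, 0.329, 0.025]), 0.61)]
```

send_rows(targets="0 0 -0.15 0 0 0 0.2;0 0 -0.25 0 0 0 0.2;0 0 -0.3 0 0 0 0.2;0 0 -0.31 0 0 0 0.2")

```text
clock: 66.55
tool_pos: [0.4011, 0.3458, 0.036]
tcp_rot: [[0.222, 0.94, 0.259], [0.604, -0.341, 0.721], [0.766, -0.004, -0.643]]
force: [-4.0, -6.2, 8.8]
opening: 0.04
gripper_force: 60.8
```

send_rows(targets="0 0 0 0 0 0 0.65;0 0 0 0 0 0 0.65;0 0 0 0 0 0 0.65;0 0 0 0 0 0 0.65;0 0 0.5 0 0 0 0.65;0 0 1.3 0 0 0 0.65;0 0 2.2 0 0 0 0.65;0 0 3.2 0 0 0 0.65;0 0 4.2 0 0 0 0.65;1 -1.5 5 0 0 0 0.65;2 -3 5.5 0 0 0 0.65;3 -4.5 5.5 0 0 0 0.65")

```text
clock: 67.75
tool_pos: [0.4809, 0.2255, 0.248]
tcp_rot: [[0.218, 0.94, 0.261], [0.607, -0.34, 0.719], [0.764, 0.002, -0.645]]
force: [1.2, 1.2, -1.0]
opening: 0.0556
gripper_force: 0.0
```

```bash
python3 st.py; python3 fl.py
python3 - <<'E'
from plan import *
for c in('side','top'):
  p=snap(c,'f_%s.png'%c); print([(n,np.round(d['xyz'],3),round(d['conf'],2)) for n in('jar_grey','jar_blue','jar_yellow','top_tab','front_tab','trim_tool','spray_can','polish') for d in manip.landmark_of(p,n)[:1]])
E
```

```text
67.75 [-0.1326 -0.2353  2.2458  0.9683  1.1345 -0.2251] [0.4809 0.2255 0.248 ] ydir deg -19.89 z [ 0.261   0.7185 -0.6447] F [ 1.181   1.2409 -0.989 ] op 0.0556 0.0
flap angle pct [122.7677 123.1926 123.8118 152.3425 161.9724] 1089
[('jar_grey', array([0.553, 0.271, 0.001]), 0.7), ('jar_blue', array([0.476, 0.301, 0.006]), 0.91), ('jar_yellow', array([0.37 , 0.317, 0.006]), 0.82), ('top_tab', array([ 0.754, -0.103,  0.201]), 0.95), ('front_tab', array([ 0.389, -0.044,  0.009]), 0.83), ('trim_tool', array([ 0.18 , -0.332,  0.003]), 0.51), ('spray_can', array([ 0.656, -0.052,  0.096]), 0.7), ('polish', array([ 0.69 ,  0.372, -0.   ]), 0.7)]
[('jar_grey', array([0.473, 0.299, 0.002]), 0.57), ('jar_blue', array([0.476, 0.299, 0.002]), 0.73), ('jar_yellow', array([0.37 , 0.316, 0.008]), 0.58), ('top_tab', array([ 0.751, -0.102,  0.198]), 0.9), ('front_tab', array([ 0.39 , -0.043,  0.014]), 0.68), ('trim_tool', array([ 0.174, -0.334, -0.003]), 0.9), ('spray_can', array([0.775, 0.034, 0.002]), 0.77), ('polish', array([0.684, 0.374, 0.   ]), 0.7)]
```

View pics/f_top.png

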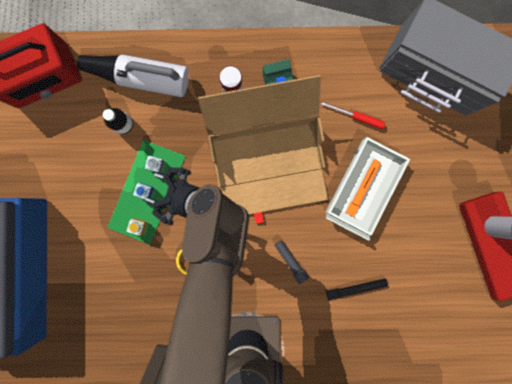

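View pics/f_side.png

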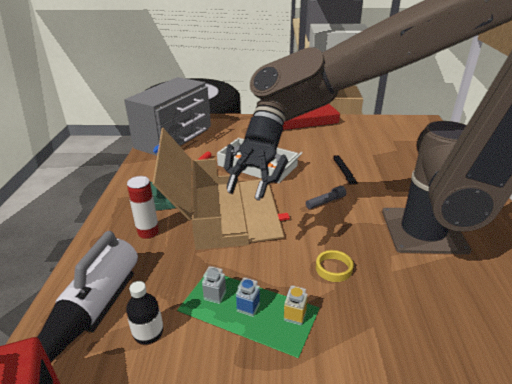

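Top and side views: all three jars stand on the mat, flaps open and tool in the bin. Yellow has been shifted about 3 cm, to (295,305) in the side view, so I check its margin to the mat edge.

Run:
```python
from fit import *
p=snap('top');w=cloud(p);x,y,z=[w[...,i] for i in range(3)]
m=(z>.068)&(z<.09)&(abs(x-.46)<.14)&(abs(y-.3)<.07)
n,l,st,_=cv2.connectedComponentsWithStats(m.astype(np.uint8))
mc=np.array([.476,.298]);a=np.array([-.9245,.381]);b=np.array([.381,.9245])
for i in range(1,n):
    if st[i,4]>60:
        c,s,an=rect(w[l==i][:,:2]); r=c/1000-mc; th=np.radians(an-67.6)
        e=20*(abs(np.cos(th))+abs(np.sin(th)))
        print(c,s,an,z[l==i].mean().round(4),'margins mm',145-e-abs(r@a)*1000,70-e-abs(r@b)*1000)
```

```text
[554.8 267.5] [36.4 33.7] 78.5 0.0809 margins mm 37.107816886273326 44.753366886273284
[475.3 300.2] [34.7 33.6] 70.5 0.0811 margins mm 122.52840405478204 47.246554054782024
[372.  319.7] [36.9 33.8] 73.3 0.0809 margins mm 18.696793605902712 28.550143605902697
```

```bash
python3 -c "
from cell import manip
print(manip.close_job())"
```

```text
the job is handed in; nothing more can be done
None
```

Job handed in at about 68 s: the orange tool is in the bin, both flaps are open, and the grey, blue and yellow jars were each inverted for over 2 s and stand upright on the mat (yellow was found shifted about 3 cm after placing, still about 18 mm inside the mat edge).

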